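# Clip a bell-bronze coupon for its picture and unclip it

### The arm

A 6-joint arm with a two-finger parallel gripper is mounted at the origin on the work surface. World frame = base frame: x ahead of the robot, y to its left, z up, the work surface at z = 0. Lengths are in m, angles in rad, forces in N, time in s.
With the tool pointing down it reaches from about 0.3 to 0.85 m from the base axis. Payload 5.4 kg.
Tool frame: the origin (TCP) lies midway between the tips of the shut fingers; the grasp point (between the pads) lies robot.grasp_offset behind it (robot.grasp_offset is the distance from the TCP to the grasp point, in m); z points along the fingers, y is the line along which they close (so a half turn about z gives the same grasp; the last joint's range is limited). The gripper opens to 85 mm and grips with 20 to 120 N. Pads are 22 mm wide; open, the fingers measure 114 mm over their backs; the gripper's body (76 mm by 85 mm) begins 54 mm behind the grasp point. The pads swing forward as they close: fully open they stand 13 mm farther back than shut.
Start: joints at [-1.457, 0.158, 1.597, -0, 1.386, -0.21], TCP at [0.183, -0.545, 0.209] pointing down, gripper open.
Joint ranges: [-2.91, 2.91], [-0.94, 2.29], [0.18, 2.7], [-1.29, 4.43], [0.17, 2.64], [-3, 3]. Speed limits (rad/s): [2.57, 2.57, 3.14, 3.14, 3.14, 3.14].

### API

Orientations are given as a unit quaternion [x, y, z, w].
In Python, from cell import robot gives the robot as it stands.
- The arm moves only by the tool play_rows, never from a script. Its arguments are lists of equal length, an entry for each row: "delta_pos": the shift along the world's x, y, z in m, a list of three; "delta_rot": the turn, a rotation vector about the world's x, y, z in degrees, a list of three; "hand": the finger opening in m, from 0 to 0.0854. A call has 1 to 12 rows; each row shifts and turns the commanded pose from where the row before left it; what a row does not reach is not made up. A row lasts 1/12 s, in which the tool goes at most 41.7 mm and 7.16 degrees, less where a joint would pass 70% of its speed; a pose out of reach is approached as far as the arm can. A call with a gripper value outside its range is refused whole. The fingers move at their own pace and stop on an object; "force" is the grip in N (left out, the last holds). Time passes only in rows, so rows that do not move let the fingers close. It gives the time, the measured TCP pose, the force, the opening and the grip force at its end, in the units of the state.
- robot.state(): the state, without advancing time (a new reading comes with each control period).
- robot.snapshot(name): name is "side" or "top"; returns (picture, depth): 384x512x3 uint8, red, green, blue; 384x512 float32, m along the optical axis (not along the pixel's ray), 0 where there is no reading.
- robot.camera_info(name): a dict with "fx", "fy", "cx", "cy" (pixels), "dist" ([k1, k2, p1, p2, k3] as OpenCV has them; the pictures are not rectified), "eye" and "attitude" of the camera in the world. Camera axes: x right, y up, looking along -z (the intrinsics and any distortion apply to the point x, -y, -z); pixel columns grow to the right and rows downward; lengths in m; the calibration is good to about 2 mm. A picture is of the moment at which its call begins. camera_info takes no time and is no camera call.
- robot.sign_off(): hands the job in; it is judged then, once.
Trained networks look in the newest picture that a camera, given by its name, has taken for a name from the list of things; names that differ only in an ending like _2 or _b are one class to them, and where a whole thing is asked for, a point or a joint stands for the part that bears it (a point fixed in the world has none). Each returns a list of dicts, best first, with "score" (0 to 1); they miss things now and then, are a little off and sometimes report something else, mostly with a low value. They report only what shows in the picture. A call takes as long as a camera call. They do not tell look-alikes from the thing itself.
- robot.look_for(thing, camera): "bbox" ([left, top, right, bottom] in pixels, round what is visible of it).
- robot.regions_of(thing, camera): "region" (384x512 bool, what is visible of it) and "bbox" ([left, top, right, bottom] in pixels, round what is visible of it).
- robot.spot_point(thing, camera): "position" ([column, row] in pixels: a listed point, or the origin of a listed thing).
The state is a dict: "t": time; "joint_pos": joint angles; "dq": joint speeds; "joint_efforts": joint torques, N m; "eef_pos": TCP position; "eef_rot": TCP orientation; "wrist_force": force on the tool from outside, world axes, zero at the start; "ft_torque": the same for the moment, N m; "gripper_width": opening from 0.0 (shut) to 1.0 (fully open); "finger_force": force on a finger pad.
Only numpy, scipy, OpenCV 4.12 (cv2) and the standard library are available. Lean on these libraries where they do the work, as an engineer would, in place of code of your own. Each camera call takes 0.05 s, during which the arm holds its last target. There are 200 camera calls.

### The job

Slide the bronze coupon on the sloping stage sideways until it sits fully home in the corner between the lower ledge and the side stop, and swing the spring clip round its screw until its foot rests on the coupon as far as the clip goes. With the coupon clipped there, press the release button fully down and let it up, then swing the clip clear again to point up the slope, leaving the coupon home in its corner. Do not knock the lamp stand or push aside the other things on the bench.

Things in the scene. Friction and masses are not known exactly. Their poses are not given: they have to be found in the camera images.
- deck: Bare aluminium deck of the fixed sloping stage, tilted 35 degrees; spans x -45 to 75, y -50 to 95 mm. Origin: on its upper face, where the centre of the coupon's underside lies when home. Axes: x up the slope, y level (left, looking up the slope), z out of the face. Lower ledge, 8 mm high: face at x = -25, y -33 to 50. Side stop, 8 mm high and thick: face at y = -25, x -25 to -3.
- pivot (a point): Top of the clip's pivot screw (radius 8 mm), 13 mm over the deck's face at deck x = 12, y = 64 mm. The lamp bar hangs over the deck's upper edge beside it: an upright gripper at the clip's knob strikes the bar; a tool held square to the deck, with the fingers closing along the deck's y, passes in front of it.
- coupon: Loose bell-bronze test coupon on the deck, 50 x 50 x 8 mm, 160 g. Origin: centre of its underside; axes along the deck's when square. It lies against the lower ledge, 8 to 20 mm short of the side stop (towards deck +y). Home: pushed along deck -y until it stops, touching both ledge and side stop. About 1 to 3 N slides it, with a knock of up to 8 N on first touch.
- clip (a joint): Swing angle (rad) of the steel spring clip about its screw, along the deck's z. 0 = fully on, at its stop, the leaf pointing along the deck's -y over the coupon; grows as it is swung clear: at 1.57 the leaf points along deck +x, up the slope; stop at 1.7. Slight friction (about 1 N at the knob) holds it where it is left.
- leaf (a joint): Lift angle (rad) of the clip's leaf about a level hinge 8 mm out from the screw's axis, 11 mm over the deck; 0 at its rest stop, at most 0.35. A spring presses it down: about 4 N at the knob starts lifting it, 6 N at 0.2 rad. It reads about 0.1 when the foot lies on the coupon.
- clip_knob (a point): Centre of the top of the clip's upright round thumb knob, 12 mm in diameter, 38 mm from the screw's axis. When not lifted its top is 39 mm over the deck and its foot (the leaf's upper face) 14 mm. Lifting it 5 mm raises the clip's foot about 8 mm.
- clip_foot (a point): Centre of the underside of the clip's foot, 8 x 12 mm, 56 mm from the screw's axis, 3 mm over the deck when not lifted (the coupon is 8 mm thick). The side that first meets the coupon is a 35 degree ramp about 10 mm long: the clip can be lifted over the coupon's upper edge or pushed up onto it.
- lamp: Fixed grey lamp stand behind the stage, not to be struck. Origin: on the table straight below the deck's origin; x level uphill, y as the deck's. Its bar is level along y: x 42 to 68, y -20 to 130 mm, 181 to 215 mm over the table. Post at x = 125, y = 30 mm, with a small camera on top leaning over the stage to x = 70 mm at about 270 to 370 mm height.
- shutter (a joint): Travel (m) of the release button: 0 up, 0.006 fully down (5 N); it springs back.
- shutter_top (a point): Centre of the top of the grey round release button, 28 mm in diameter, on a small black box fixed to the table; it is pressed straight down.
- spare: Bystander: another such coupon lying flat on the table, near the button. Leave alone.
- bell: Bystander: small upturned bronze bell, 120 mm wide at its mouth, 85 mm high. Origin: centre of its underside. Leave alone.
- clapper: Bystander: steel bell clapper, 140 mm long, lying on the table.
- paste: Bystander: grey jar, 64 mm wide, 70 mm high.
- mug: Bystander: white mug, 76 mm wide, 90 mm high.
- wrench: Bystander: wrench lying on the table.
- driver: Bystander: screwdriver lying on the table.
There are look-alikes about, which are no part of the job. There is more than one size of the part that bears shutter; the job needs the smaller. Leave any black look-alike of the coupon alone.

How it is judged:
On the way, in this order (a step that is already met when the one before it is completed fails the run):
1. the coupon is home in the corner (within 3 mm, square within 4 degrees) and the clip is swung fully on (under 0.15 rad) with its foot lifted onto the coupon (x of coupon in the frame of deck between -0.003 and 0.003 m and y of coupon in the frame of deck between -0.003 and 0.003 m and z of coupon in the frame of deck below 0.003 m and angle between the x axis of coupon and the x axis of deck, either way round below 0.07 rad and value of joint clip below 0.15 rad and value of joint leaf above 0.06 rad and z of clip_foot in the frame of coupon below 0.011 m), for 0.2 s.
2. the release button is pressed down (over 4.5 mm of its 6) while the clip holds the coupon home (value of joint shutter above 0.0045 m and x of coupon in the frame of deck between -0.004 and 0.004 m and y of coupon in the frame of deck between -0.004 and 0.004 m and z of coupon in the frame of deck below 0.003 m and angle between the x axis of coupon and the x axis of deck, either way round below 0.07 rad and value of joint clip below 0.15 rad and value of joint leaf above 0.06 rad and z of clip_foot in the frame of coupon below 0.011 m), for 0.1 s.
At the end, for the whole second after the job is handed in: The clip is swung clear (over 1.1 rad) and let down to rest, the coupon lies still, home in its corner (within 4 mm of the ledge and the stop, square within 4 degrees, flat on the deck), and the button is up (value of joint clip above 1.1 rad and value of joint leaf below 0.03 rad and x of coupon in the frame of deck between -0.004 and 0.004 m and y of coupon in the frame of deck between -0.004 and 0.004 m and z of coupon in the frame of deck below 0.003 m and angle between the x axis of coupon and the x axis of deck, either way round below 0.07 rad and linear speed of coupon below 0.01 m/s and value of joint shutter below 0.0015 m); the robot touches nothing.
It fails at once if the robot strikes the lamp stand with more than 5 N (contact force between lamp and the arm above 5 N or contact force between lamp and the fingers above 5 N).
It fails at once if one of the other things on the bench (spare coupon, bell, clapper, jar, mug, wrench, screwdriver) is moved more than 25 mm (distance of any of bell, spare, clapper, paste, mug, wrench, driver from where it was at the start of the episode above 0.025 m).
It also fails if it takes over 72 s, if anything falls off the work surface, if the arm or the gripper's body presses on something with over 40 N, if the wrist force passes 120 N, or if a joint passes its speed limit or range.

## Working session

There is one attempt and no reset: what is moved stays moved. The work goes in short steps, Python scripts to look and compute and a tool call to move; the robot and the scene stay as the last step left them, time stands still between calls to the robot, and variables do not carry over. Pictures are saved under pics/ and viewed, at most 10 in all, crops included, and the job is handed in when it is done.

Besides the shell and the picture viewer there is one more tool, called as a command line: name --argument value ..., lists and objects as JSON in quotes. play_rows: Moves the arm, as the interface text tells. Its arguments: {"type":"object","properties":{"delta_pos":{"type":"array"},"delta_rot":{"type":"array"},"hand":{"type":"array"},"force":{"type":"number"}},"required":["delta_pos","delta_rot","hand"]}

```bash
ls; mkdir -p pics; cat > h.py <<'E'
import numpy as np, cv2
from cell import robot
from scipy.spatial.transform import Rotation as R
def cam(n):
    c=robot.camera_info(n); K=np.array([[c['fx'],0,c['cx']],[0,c['fy'],c['cy']],[0,0,1]])
    a=np.array(c['attitude']); A=R.from_quat(a).as_matrix() if a.size==4 else a.reshape(3,3)
    return K,np.array(c['dist'],float),np.array(c['eye']),A
def ray(n,px):
    K,d,e,A=cam(n); u=cv2.undistortPoints(np.array(px,float).reshape(-1,1,2),K,d).reshape(-1,2)
    return e,np.c_[u[:,0],-u[:,1],-np.ones(len(u))]@A.T
def w3(n,px,dep):
    e,r=ray(n,px); px=np.array(px).reshape(-1,2).astype(int)
    return e+r*dep[px[:,1],px[:,0]][:,None]
def proj(n,P):
    K,d,e,A=cam(n); q=(np.array(P).reshape(-1,3)-e)@A; q=q*[1,-1,-1]
    return cv2.projectPoints(q,np.zeros(3),np.zeros(3),K,d)[0].reshape(-1,2)
def cloud(n,dep):
    v,u=np.mgrid[0:384,0:512]; return w3(n,np.c_[u.ravel(),v.ravel()],dep).reshape(384,512,3)
E
python3 - <<'E'
from h import *
for n in('side','top'):
    p,d=robot.snapshot(n); np.savez(f's_{n}.npz',p=p,d=d); cv2.imwrite(f'pics/{n}0.png',cv2.resize(p[:,:,::-1],(800,600)))
    print(n,robot.camera_info(n))
    for t in('deck','pivot','coupon','clip_knob','clip_foot','shutter_top','lamp','spare','bell'):
        for r in robot.spot_point(t,n)[:3]:
            print(t,np.round(r['score'],2),np.round(r['position']),np.round(w3(n,r['position'],d),3))
print(robot.state(),robot.grasp_offset)
E
```

```text
pics
side {'fx': 410.6752620885204, 'fy': 410.6752620885204, 'cx': 259.7893262988364, 'cy': 188.10545996429212, 'dist': array([-0.03204101,  0.        ,  0.        ,  0.        ,  0.        ]), 'eye': array([0.33034534, 0.888825  , 0.91814516]), 'attitude': array([-0.04866935,  0.41024482,  0.90466965, -0.10441888])}
deck 0.83 [251. 193.] [[ 0.575 -0.024  0.072]]
pivot 0.77 [227. 191.] [[ 0.644 -0.001  0.084]]
coupon 0.72 [295. 209.] [[ 0.439 -0.05   0.008]]
coupon 0.61 [248. 194.] [[ 0.584 -0.02   0.069]]
clip_knob 0.5 [225. 173.] [[ 0.667 -0.056  0.11 ]]
clip_foot 0.58 [226. 172.] [[ 0.661 -0.05   0.119]]
shutter_top 0.51 [253. 261.] [[ 0.52   0.172 -0.005]]
shutter_top 0.49 [228. 240.] [[0.603 0.144 0.031]]
lamp 0.58 [336. 149.] [[ 0.343 -0.411  0.006]]
spare 0.51 [220. 284.] [[0.585 0.278 0.009]]
bell 0.66 [180. 255.] [[0.703 0.246 0.057]]
top {'fx': 386.7743978857124, 'fy': 386.7743978857124, 'cx': 255.30739185635363, 'cy': 190.17294039482712, 'dist': array([-0.02797908,  0.        ,  0.        ,  0.        ,  0.        ]), 'eye': array([ 0.32953783, -0.02891848,  1.18925508]), 
[... 786 characters left out ...]
711039e+00,  1.58407231e-01,  1.59701031e+00,  5.07278458e-05,
        1.38618236e+00, -2.10106625e-01]), 'dq': array([ 9.84778553e-04, -3.00616369e-04,  1.21546953e-03, -1.18938668e-03,
        1.10705973e-05,  5.32004448e-04]), 'joint_efforts': array([ 3.97077192e-04, -3.96018755e+01, -3.31706321e+01, -1.58306034e-04,
        5.26069689e-04, -1.81915266e-05]), 'eef_pos': array([ 0.18293516, -0.54511005,  0.20938991]), 'eef_rot': array([ 9.86924146e-01,  1.61185385e-01,  2.50783510e-05, -2.41350804e-06]), 'wrist_force': array([-0.08592339, -1.17906075,  0.20188948]), 'ft_torque': array([-0.03580898,  0.01412923, -0.01211596]), 'finger_force': 0.0, 'gripper_width': 0.9985344476863529} 0.0187
```

```bash
python3 - <<'E'
from h import *
a=np.load('s_top.npz')['p'][90:270,130:330,::-1]; b=np.load('s_side.npz')['p'][130:310,160:360,::-1]
cv2.imwrite('pics/crop0.png',np.hstack([cv2.resize(x,(400,360),interpolation=cv2.INTER_CUBIC) for x in(a,b)]))
# deck plane fit
d=np.load('s_top.npz')['d']; C=cloud('top',d)
N=np.load('s_top.npz')['p']
from numpy.linalg import svd
v0,u0=169,252
# local normals by gradient -> points with 35deg slope
gu=np.roll(C,-2,1)-np.roll(C,2,1); gv=np.roll(C,-2,0)-np.roll(C,2,0)
n=np.cross(gu,gv); n/=np.linalg.norm(n,axis=2,keepdims=True)+1e-9; n*=np.sign(n[...,2:])
m=(abs(np.degrees(np.arccos(np.clip(n[...,2],-1,1)))-35)<6)&(abs(C[...,0]-.6)<.12)&(abs(C[...,1]+.02)<.13)
print(m.sum()); P=C[m]
nm=np.median(n[m],0); nm/=np.linalg.norm(nm); print(nm)
h=P@nm; hist=np.histogram(h,bins=np.arange(h.min(),h.max(),.002)); print([(round(e,3),c) for c,e in zip(*hist) if c>8])
for k in [1]:
    print(P.min(0),P.max(0))
np.savez('c.npz',C=C,n=n,m=m)
E
```

```text
979
[-0.18030087  0.44616908  0.8765984 ]
[(np.float64(-0.168), np.int64(10)), (np.float64(-0.166), np.int64(9)), (np.float64(-0.164), np.int64(12)), (np.float64(-0.16), np.int64(9)), (np.float64(-0.156), np.int64(11)), (np.float64(-0.14), np.int64(9)), (np.float64(-0.096), np.int64(10)), (np.float64(-0.092), np.int64(9)), (np.float64(-0.09), np.int64(20)), (np.float64(-0.088), np.int64(27)), (np.float64(-0.086), np.int64(21)), (np.float64(-0.084), np.int64(27)), (np.float64(-0.082), np.int64(24)), (np.float64(-0.08), np.int64(11)), (np.float64(-0.078), np.int64(14)), (np.float64(-0.076), np.int64(9)), (np.float64(-0.072), np.int64(9)), (np.float64(-0.062), np.int64(24)), (np.float64(-0.06), np.int64(38)), (np.float64(-0.058), np.int64(36)), (np.float64(-0.056), np.int64(70)), (np.float64(-0.054), np.int64(81)), (np.float64(-0.052), np.int64(89)), (np.float64(-0.05), np.int64(65)), (np.float64(-0.048), np.int64(35)), (np.float64(-0.046), np.int64(15))]
[ 0.4805341  -0.14986985 -0.00843836] [0.71870267 0.10944358 0.36584214]
```

View pics/top0.png

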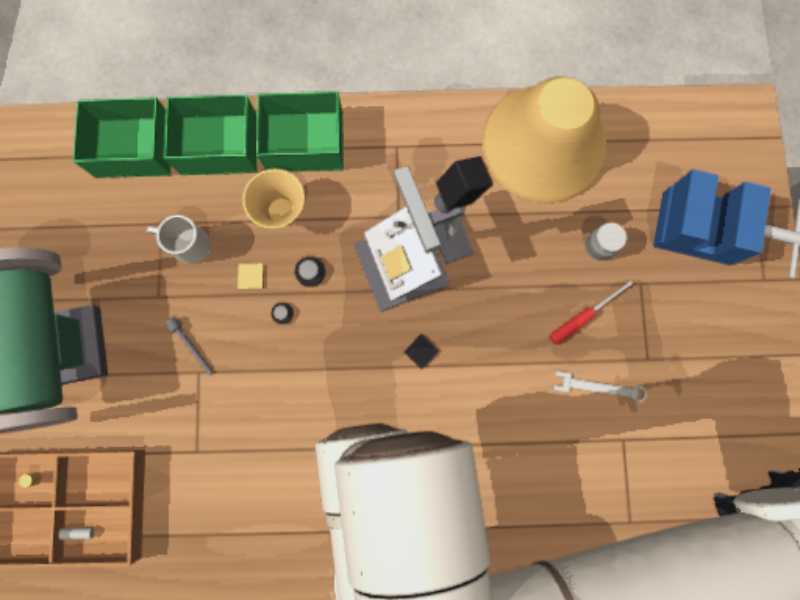

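View pics/crop0.png

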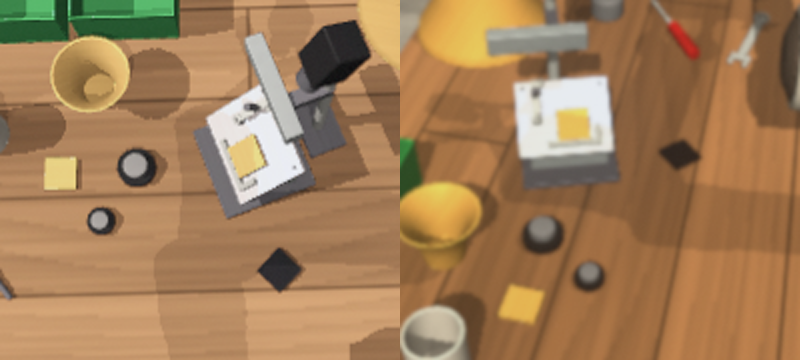

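The top view shows the stage at about (400,260), with uphill towards the image's right. The coupon is at (395,262) and the buttons are at (310,271), large, and (283,313), small. Next I fit the deck frame.

```bash
cat > fit.py <<'E'
from h import *
from scipy.optimize import least_squares
def Rd(yaw): # columns deck axes in world; yaw=heading of uphill
    u=np.array([np.cos(yaw),np.sin(yaw),0]); t=np.radians(35)
    x=np.cos(t)*u+np.sin(t)*np.array([0,0,1]); z=-np.sin(t)*u+np.cos(t)*np.array([0,0,1])
    return np.c_[x,np.cross(z,x),z]
def rect(n,p,o,Rm,h,s=4):
    ys=np.arange(110,-70,-1/s); xs=np.arange(90,-60,-1/s)  # rows = x up, cols = y left
    X,Y=np.meshgrid(xs,ys,indexing='ij'); P=o+np.stack([X,Y,0*X+h],-1).reshape(-1,3)/1000@Rm.T
    q=proj(n,P).astype(np.float32).reshape(X.shape+(2,)); return cv2.remap(p,q[...,0],q[...,1],cv2.INTER_CUBIC)
E
python3 - <<'E'
from fit import *
pt=np.load('s_top.npz')['p']; ds=np.load('s_top.npz')['d'];C=cloud('top',ds)
m=(pt.min(2)>190); m[:130]=0;m[200:]=0;m[:,:220]=0;m[:,300:]=0
k,l,st,_=cv2.connectedComponentsWithStats(m.astype(np.uint8)); i=1+st[1:,4].argmax(); m=l==i; print(st[i])
P=C[m]; c=np.median(P,0); 
f=lambda a:(P@Rd(a[0])[:,2]-a[1])
r=least_squares(f,[np.radians(-66),c@Rd(np.radians(-66))[:,2]],loss='soft_l1',f_scale=.002); print(np.degrees(r.x[0]),r.x[1],np.std(f(r.x)))
# outline fit: both cams, mask corners via IoU of polygon
masks={'top':m}
ps=np.load('s_side.npz')['p']; m2=(ps.min(2)>175); m2[:150]=0;m2[225:]=0;m2[:,:205]=0;m2[:,285:]=0
k,l,st,_=cv2.connectedComponentsWithStats(m2.astype(np.uint8)); i=1+st[1:,4].argmax(); m2=l==i; print(st[i]); masks['side']=m2
# edge points: lower edge & both side edges distances from minAreaRect-like hull, in plane coords
yaw=r.x[0]; Rm=Rd(yaw); h=r.x[1]
for n,mm in masks.items():
    cs=cv2.findContours(mm.astype(np.uint8),cv2.RETR_EXTERNAL,cv2.CHAIN_APPROX_NONE)[0]; ct=max(cs,key=len).reshape(-1,2)
    hull=cv2.convexHull(ct).reshape(-1,2); e,d=ray(n,hull); t=(h-e@Rm[:,2])/(d@Rm[:,2]); Q=(e+d*t[:,None])@Rm
    rc=cv2.minAreaRect((Q[:,:2]*1000).astype(np.float32)); print(n,rc, 'ext',Q.min(0)[:2],Q.max(0)[:2])
E
```

```text
[ 234  133   48   59 1129]
-70.06721245061864 -0.07202595955288003 0.06448409660286834
[ 217  168   49   41 1408]
top ((240.21791076660156, 556.29150390625), (119.10447692871094, 144.50421142578125), 0.0584016852080822) ext [0.18073007 0.48404546] [0.29982339 0.62858566]
side ((240.25018310546875, 560.3499145507812), (145.01046752929688, 121.07521057128906), 89.84207153320312) ext [0.1796276  0.48771037] [0.30065457 0.63285904]
```

```bash
python3 - <<'E'
from fit import *
pt=np.load('s_top.npz')['p'];ps=np.load('s_side.npz')['p'];ds={n:np.load(f's_{n}.npz')['d'] for n in('top','side')}
Rm=Rd(np.radians(-70.07))
for n,px in(('top',[[255,185],[240,175],[268,165]]),('side',[[240,200],[255,199],[222,178]])):
    print(n,(w3(n,px,ds[n])@Rm)[:,2])
e1=cam('top')[2];e2=cam('side')[2]
for h in(-.078,-.075,-.072,-.069):
    o=Rm@np.array([.2252,.5338,h]); # top-based at h=-.072: move along ray
    o0=Rm@np.array([.2252,.5338,-.072]); d=o0-e1; ot=e1+d*(h-e1@Rm[:,2])/(d@Rm[:,2])
    o0=Rm@np.array([.2252,.5379,-.072]); d=o0-e2; os=e2+d*(h-e2@Rm[:,2])/(d@Rm[:,2]); print(h,ot,os)
o=Rm@np.array([.2252,.536,-.072]); print(o)
A=[rect('top',pt,Rm@np.array([.2252,.5338,-.072]),Rm,0),rect('side',ps,Rm@np.array([.2252,.5379,-.072]),Rm,0)]
im=np.vstack(A)[:,:,::-1]; im=np.hstack(A)[:,:,::-1]; im=cv2.resize(im,(800,333)).copy()
for j in(0,1):
    for v in range(-60,101,20):
        c=int(j*400+(110-v)/180*400); cv2.line(im,(c,0),(c,6),(0,0,255)); 
    for v in range(-40,81,20): r=int((90-v)/150*333); cv2.line(im,(j*400,r),(j*400+6,r),(0,0,255))
cv2.imwrite('pics/rect.png',im)
# buttons
for n in('top','side'):
    for t in('shutter','coupon','bell','spare','mug'):
        for r in robot.regions_of(t,n) if 0 else []: pass
C=cloud('top',ds['top']); 
for nm,(u,v) in dict(small=(181,200),large=(199,173)).items():
    w=C[v-8:v+9,u-8:u+9].reshape(-1,3); print(nm,np.round(np.percentile(w[:,2],[5,50,90,98]),4))
g=cv2.cvtColor(pt,cv2.COLOR_RGB2HSV)
for nm,n,(u,v),z in(('small','top',(181,200),.025),('small','side',(253,265),.025),('large','top',(199,173),.03),('large','side',(231,245),.03)):
    I=(pt if n=='top' else ps)[v-12:v+13,u-12:u+13].astype(int)
    mk=((I.max(2)-I.min(2))<25)&(I.mean(2)>95); k,l,st,ce=cv2.connectedComponentsWithStats(mk.astype(np.uint8)); i=1+st[1:,4].argmax(); c=ce[i]+[u-12,v-12]
    e,d=ray(n,c); print(nm,n,st[i],c,[np.round(e+d[0]*(zz-e[2])/d[0,2],4) for zz in(.02,.03,.04)])
E
```

```text
top [-0.07051055 -0.09505491 -0.0708465 ]
side [-0.06859555 -0.07298678 -0.07563574]
-0.078 [ 0.58033731 -0.03030024  0.06324089] [ 0.58386586 -0.03333905  0.06608345]
-0.075 [ 0.57956337 -0.03029597  0.06671568] [ 0.58325486 -0.03111659  0.06813696]
-0.072 [ 0.57878942 -0.03029171  0.07019047] [ 0.58264387 -0.02889413  0.07019047]
-0.069 [ 0.57801547 -0.03028744  0.07366526] [ 0.58203287 -0.02667168  0.07224397]
[ 0.58085766 -0.02954179  0.07019047]
small [-0.0032  0.0087  0.0207  0.024 ]
large [-0.0008  0.018   0.0314  0.0334]
small top [ 6  7  9 10 67] [179.11940299 199.64179104] [array([0.5053, 0.2051, 0.02  ]), array([0.5038, 0.2031, 0.03  ]), array([0.5023, 0.2011, 0.04  ])]
small side [ 9  9  9  9 62] [254.14516129 265.64516129] [array([0.5086, 0.2073, 0.02  ]), array([0.5066, 0.2149, 0.03  ]), array([0.5046, 0.2225, 0.04  ])]
large top [  4   5  13  13 122] [196.85245902 172.16393443] [array([0.5897, 0.1506, 0.02  ]), array([0.5875, 0.1491, 0.03  ]), array([0.5853, 0.1475, 0.04  ])]
large side [  6   6  12  11 112] [230.73214286 243.8125    ] [array([0.593 , 0.1463, 0.02  ]), array([0.5901, 0.1546, 0.03  ]), array([0.5871, 0.1629, 0.04  ])]
```

View pics/rect.png

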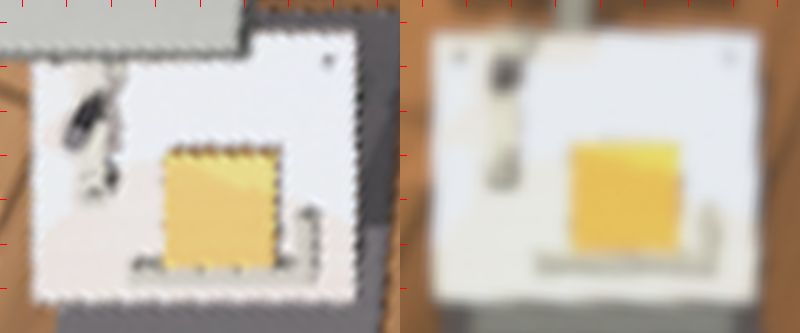

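The rectified views confirm the deck frame: coupon about 10 mm short of the stop, clip pointing up the slope. The small button is near (0.506, 0.206, 0.022). Now I compute the moves.

```bash
cat > g.py <<'E'
from fit import *
Rm=Rd(np.radians(-70.07)); o=np.array([.5807,-.0297,.0702])
W=lambda *p: o+Rm@np.array(p)/1000
D=lambda w:(np.asarray(w)-o)@Rm*1000
RT=R.from_matrix(np.c_[-Rm[:,0],Rm[:,1],-Rm[:,2]])
u=np.array([np.cos(np.radians(-70.07)),np.sin(np.radians(-70.07)),0])
RV=R.from_matrix(np.c_[-u,Rm[:,1],[0,0,-1]])
E
python3 - <<'E'
from g import *
s=robot.state(); r0=R.from_quat(s['eef_rot'])
print('yaw',(RV*r0.inv()).as_rotvec(True),'tilt',(RT*RV.inv()).as_rotvec(True))
for p in((-8,52,100),(-8,52,30),(-8,52,4),(50,64,80),(50,64,21)): print(p,W(*p).round(4))
print(Rm.round(4))
d=np.load('s_side.npz')['d']; C=cloud('side',d)
Q=(C.reshape(-1,3)-o)@Rm*1000; 
lv=np.c_[(C.reshape(-1,3)-o)@u*1000, Q[:,1], C.reshape(-1,3)[:,2]*1000]
k=(abs(lv[:,0]-55)<40)&(lv[:,1]>-40)&(lv[:,1]<150)&(lv[:,2]>195)&(lv[:,2]<225); print('bar',np.percentile(lv[k],[5,50,95],axis=0))
E
```

```text
yaw [-2.79918917e-03  1.58614754e-03  9.13785861e+01] tilt [-3.29038422e+01 -1.19305143e+01  6.21823889e-15]
(-8, 52, 100) [0.6078 0.0481 0.1475]
(-8, 52, 30) [0.6215 0.0104 0.0902]
(-8, 52, 4) [ 0.6266 -0.0037  0.0689]
(50, 64, 80) [ 0.6392 -0.0033  0.1644]
(50, 64, 21) [ 0.6507 -0.0351  0.1161]
[[ 0.2792  0.9401 -0.1955]
 [-0.7701  0.3409  0.5392]
 [ 0.5736  0.      0.8192]]
bar [[ 38.89552554  -8.17652351 196.85445418]
 [ 43.9440363   54.17711499 211.10018434]
 [ 71.55673349 124.1493604  216.11933956]]
```

play_rows --delta_pos '[[0.0177,0.0295,0.0131],[0.0177,0.0295,0.0131],[0.0177,0.0295,0.0131],[0.0177,0.0295,0.0131],[0.0177,0.0295,0.0131],[0.0177,0.0295,0.0131],[0.0177,0.0295,0.0131],[0.0177,0.0295,0.0131],[0.0177,0.0295,0.0131],[0.0177,0.0295,0.0131]]' --delta_rot '[[0,0,6.5],[0,0,6.5],[0,0,6.5],[0,0,6.5],[0,0,6.5],[0,0,6.5],[0,0,6.5],[0,0,6.5],[0,0,6.5],[0,0,6.5]]' --hand '[0,0,0,0,0,0,0,0,0,0]'

```text
t: 1.83
eef_pos: [0.3604, -0.2485, 0.3413]
eef_rot: [0.744, 0.668, 0.0, 0.0]
wrist_force: [0.5, -0.9, 0.0]
gripper_width: -0.002
finger_force: 0.0
```

play_rows --delta_pos '[[0.009,0.035,-0.002],[0.009,0.035,-0.002],[0.009,0.035,-0.002],[0.009,0.035,-0.002],[0.009,0.035,-0.002],[0.009,0.035,-0.002],[0.009,0.035,-0.002],[0.009,0.035,-0.002],[0.009,0.035,-0.002],[0.009,0.035,-0.002]]' --delta_rot '[[0,0,2.64],[0,0,2.64],[0,0,2.64],[0,0,2.64],[0,0,2.64],[0,0,2.64],[0,0,2.64],[0,0,2.64],[0,0,2.64],[0,0,2.64]]' --hand '[0,0,0,0,0,0,0,0,0,0]'

```text
t: 2.67
eef_pos: [0.45, 0.1018, 0.3206]
eef_rot: [0.573, 0.82, 0.0, 0.0]
wrist_force: [0.0, -1.0, -0.2]
gripper_width: 0.005
finger_force: 0.0
```

play_rows --delta_pos '[[0.025,0,-0.025],[0.025,0,-0.025],[0.025,0,-0.025],[0.025,0,-0.025],[0.025,0,-0.025],[0,0,0]]' --delta_rot '[[-6.58,-2.386,0],[-6.58,-2.386,0],[-6.58,-2.386,0],[-6.58,-2.386,0],[-6.58,-2.386,0],[0,0,0]]' --hand '[0,0,0,0,0,0]'

```text
t: 3.17
eef_pos: [0.5708, 0.1015, 0.1801]
eef_rot: [0.543, 0.784, -0.181, 0.241]
wrist_force: [-2.2, 0.4, -4.4]
gripper_width: 0.005
finger_force: 0.0
```

```bash
cat > st.py <<'E'
from g import *
s=robot.state(); r=R.from_quat(s['eef_rot']); print('t',round(s['t'],2),'pos',s['eef_pos'].round(4),'deck',D(s['eef_pos']).round(1),'rotT',(RT*r.inv()).as_rotvec(True).round(2),'rotV',(RV*r.inv()).as_rotvec(True).round(1),'Fdeck',(s['wrist_force']@Rm).round(2),'w',round(s['gripper_width']*85.4,1),s['finger_force'],'q',s['joint_pos'].round(2))
E
python3 st.py
```

```text
t 3.17 pos [0.5708 0.1015 0.1801] deck [-40.8  35.4 162.7] rotT [ 0.48 -1.22 -0.29] rotV [33.3 10.8 -0.7] Fdeck [-3.45 -1.94 -2.93] w 0.5 0.0 q [ 0.29  0.26  1.66 -0.64  1.27  0.15]
```

play_rows --delta_pos '[[0,0,0],[0,0,0],[0,0,0]]' --delta_rot '[[0,0,0],[0,0,0],[0,0,0]]' --hand '[0,0,0]'

```text
t: 3.42
eef_pos: [0.5765, 0.0996, 0.1998]
eef_rot: [0.549, 0.78, -0.17, 0.248]
wrist_force: [0.3, 0.3, 0.5]
gripper_width: -0.0
finger_force: 0.0
```

```bash
python3 st.py
```

```text
t 3.42 pos [0.5765 0.0996 0.1998] deck [-26.4  40.1 176.7] rotT [-0.13  0.37  0.05] rotV [32.8 12.3  0.2] Fdeck [0.17 0.33 0.49] w -0.0 0.0 q [ 0.29  0.23  1.65 -0.64  1.28  0.14]
```

play_rows --delta_pos '[[0.004,-0.007,-0.008],[0.008,-0.015,-0.016],[0.009,-0.017,-0.018],[0.009,-0.017,-0.018],[0.006,-0.011,-0.013],[0.004,-0.007,-0.008],[0,0,0],[0,0,0],[0,0,0]]' --delta_rot '[[0,0,0],[0,0,0],[0,0,0],[0,0,0],[0,0,0],[0,0,0],[0,0,0],[0,0,0],[0,0,0]]' --hand '[0,0,0,0,0,0,0,0,0]'

```text
t: 4.17
eef_pos: [0.6158, 0.0262, 0.1164]
eef_rot: [0.548, 0.781, -0.172, 0.247]
wrist_force: [0.1, 0.6, 0.8]
gripper_width: 0.003
finger_force: 0.0
```

```bash
python3 st.py
```

```text
t 4.17 pos [0.6158 0.0262 0.1164] deck [-6.8 52.  61.1] rotT [-0.03  0.16 -0.02] rotV [32.9 12.1  0. ] Fdeck [0.04 0.26 0.92] w 0.2 0.0 q [ 0.15  0.35  1.69 -0.69  1.08  0.13]
```

play_rows --delta_pos '[[0,0.0025,-0.002],[0.0014,-0.003,-0.006],[0.002,-0.0056,-0.0085],[0.002,-0.0056,-0.0085],[0.002,-0.0056,-0.0085],[0.001,-0.0034,-0.005],[0.0008,-0.0022,-0.003],[0,0,0],[0,0,0]]' --delta_rot '[[0,0,0],[0,0,0],[0,0,0],[0,0,0],[0,0,0],[0,0,0],[0,0,0],[0,0,0],[0,0,0]]' --hand '[0,0,0,0,0,0,0,0,0]'

```text
t: 4.92
eef_pos: [0.6241, 0.0028, 0.0727]
eef_rot: [0.547, 0.781, -0.173, 0.246]
wrist_force: [-0.4, -0.3, 0.1]
gripper_width: -0.0
finger_force: 0.0
```

```bash
python3 st.py
```

```text
t 4.92 pos [0.6241 0.0028 0.0727] deck [-11.4  51.9  11.1] rotT [ 0.   -0.03  0.  ] rotV [32.9 11.9 -0. ] Fdeck [ 0.17 -0.47  0.01] w -0.0 0.0 q [ 0.1   0.42  1.7  -0.72  1.    0.15]
```

play_rows --delta_pos '[[0.0004,-0.0011,-0.0016],[0.0004,-0.0011,-0.0016],[0.0004,-0.0011,-0.0016],[0,0,0],[0,0,0]]' --delta_rot '[[0,0,0],[0,0,0],[0,0,0],[0,0,0],[0,0,0]]' --hand '[0,0,0,0,0]'

```text
t: 5.33
eef_pos: [0.6253, -0.0003, 0.0681]
eef_rot: [0.547, 0.781, -0.173, 0.246]
wrist_force: [0.6, -0.2, 0.9]
gripper_width: 0.003
finger_force: 0.0
```

```bash
python3 st.py
```

```text
t 5.33 pos [ 6.253e-01 -3.000e-04  6.810e-02] deck [-11.4  52.    5.4] rotT [-0.   -0.01 -0.02] rotV [32.9 11.9 -0. ] Fdeck [0.81 0.55 0.51] w 0.2 0.0 q [ 0.1   0.43  1.7  -0.73  0.99  0.16]
```

play_rows --delta_pos '[[0.0002,-0.0005,-0.0008],[0.0002,-0.0005,-0.0008],[0,0,0],[0,0,0]]' --delta_rot '[[0,0,0],[0,0,0],[0,0,0],[0,0,0]]' --hand '[0,0,0,0]'

```text
t: 5.67
eef_pos: [0.6257, -0.0013, 0.0664]
eef_rot: [0.547, 0.781, -0.173, 0.246]
wrist_force: [0.4, 0.1, -0.6]
gripper_width: -0.003
finger_force: 0.0
```

```bash
python3 st.py
```

```text
t 5.67 pos [ 0.6257 -0.0013  0.0664] deck [-11.4  52.    3.4] rotT [ 0.   -0.02 -0.01] rotV [32.9 11.9 -0. ] Fdeck [-0.37  0.39 -0.52] w -0.3 0.0 q [ 0.1   0.43  1.7  -0.73  0.98  0.16]
```

play_rows --delta_pos '[[0.0002,-0.0005,-0.0008],[0.0002,-0.0005,-0.0008],[0,0,0],[0,0,0]]' --delta_rot '[[0,0,0],[0,0,0],[0,0,0],[0,0,0]]' --hand '[0,0,0,0]'

```text
t: 6.0
eef_pos: [0.6261, -0.0024, 0.0648]
eef_rot: [0.547, 0.781, -0.173, 0.246]
wrist_force: [0.7, -0.3, 1.6]
gripper_width: 0.001
finger_force: 0.0
```

```bash
python3 st.py
```

```text
t 6.0 pos [ 0.6261 -0.0024  0.0648] deck [-11.4  52.    1.5] rotT [ 0.   -0.02 -0.01] rotV [32.9 11.9 -0. ] Fdeck [1.3  0.61 1.01] w 0.1 0.0 q [ 0.1   0.43  1.7  -0.73  0.98  0.16]
```

play_rows --delta_pos '[[0.0002,-0.0005,-0.0008],[0,0,0],[0,0,0]]' --delta_rot '[[0,0,0],[0,0,0],[0,0,0]]' --hand '[0,0,0]'

```text
t: 6.25
eef_pos: [0.6263, -0.0029, 0.064]
eef_rot: [0.547, 0.781, -0.173, 0.246]
wrist_force: [-0.1, 0.6, -0.2]
gripper_width: -0.001
finger_force: 0.0
```

```bash
python3 st.py
```

```text
t 6.25 pos [ 0.6263 -0.0029  0.064 ] deck [-11.5  52.    0.5] rotT [ 0.   -0.02 -0.02] rotV [32.9 11.9 -0. ] Fdeck [-0.58  0.08  0.19] w -0.1 0.0 q [ 0.09  0.43  1.7  -0.73  0.98  0.16]
```

play_rows --delta_pos '[[-0.0003,0.0008,0.0012],[-0.0009,-0.0003,0],[-0.0014,-0.0005,0],[-0.0014,-0.0005,0],[-0.0014,-0.0005,0],[-0.0014,-0.0005,0]]' --delta_rot '[[0,0,0],[0,0,0],[0,0,0],[0,0,0],[0,0,0],[0,0,0]]' --hand '[0,0,0,0,0,0]'

```text
t: 6.75
eef_pos: [0.6193, -0.0044, 0.0653]
eef_rot: [0.547, 0.781, -0.173, 0.246]
wrist_force: [0.4, 0.5, 0.1]
gripper_width: -0.004
finger_force: 0.0
```

```bash
python3 st.py
```

```text
t 6.75 pos [ 0.6193 -0.0044  0.0653] deck [-11.6  44.9   2.1] rotT [ 0.   -0.02 -0.02] rotV [32.9 11.9 -0. ] Fdeck [-0.23  0.58  0.27] w -0.3 0.0 q [ 0.09  0.42  1.72 -0.73  0.98  0.16]
```

play_rows --delta_pos '[[-0.0014,-0.0005,0],[-0.0014,-0.0005,0]]' --delta_rot '[[0,0,0],[0,0,0]]' --hand '[0,0]'

```text
t: 6.92
eef_pos: [0.6165, -0.0054, 0.0653]
eef_rot: [0.547, 0.781, -0.173, 0.246]
wrist_force: [0.7, 0.3, -0.3]
gripper_width: -0.004
finger_force: 0.0
```

```bash
python3 st.py
```

```text
t 6.92 pos [ 0.6165 -0.0054  0.0653] deck [-11.5  42.    2.1] rotT [ 0.   -0.01 -0.02] rotV [32.9 11.9 -0. ] Fdeck [-0.25  0.77 -0.24] w -0.4 0.0 q [ 0.09  0.41  1.73 -0.74  0.97  0.16]
```

play_rows --delta_pos '[[-0.0014,-0.0005,0],[-0.0014,-0.0005,0],[-0.0014,-0.0005,0]]' --delta_rot '[[0,0,0],[0,0,0],[0,0,0]]' --hand '[0,0,0]'

```text
t: 7.17
eef_pos: [0.6124, -0.0069, 0.0653]
eef_rot: [0.547, 0.781, -0.173, 0.246]
wrist_force: [-0.0, 1.0, -0.3]
gripper_width: 0.0
finger_force: 0.0
```

play_rows --delta_pos '[[-0.0014,-0.0005,0],[-0.0009,-0.0003,0]]' --delta_rot '[[0,0,0],[0,0,0]]' --hand '[0,0]'

```text
t: 7.33
eef_pos: [0.61, -0.0077, 0.0653]
eef_rot: [0.547, 0.781, -0.173, 0.246]
wrist_force: [0.9, -0.1, 0.2]
gripper_width: 0.004
finger_force: 0.0
```

```bash
python3 st.py
```

```text
t 7.33 pos [ 0.61   -0.0077  0.0653] deck [-11.6  35.    2.1] rotT [ 0.   -0.02 -0.01] rotV [32.9 11.9 -0. ] Fdeck [ 0.43  0.82 -0.09] w 0.3 0.0 q [ 0.09  0.39  1.75 -0.74  0.97  0.16]
```

```bash
python3 - <<'E'
from g import *
A=[]
for n in('top','side'):
    p,d=robot.snapshot(n); c=proj(n,o)[0].astype(int); k=p[c[1]-45:c[1]+45,c[0]-50:c[0]+50,::-1]; A.append(cv2.resize(k,(400,360),interpolation=cv2.INTER_CUBIC)); print(c)
cv2.imwrite('pics/c1.png',np.hstack(A))
E
```

```text
[255 169]
[249 191]
```

View pics/c1.png

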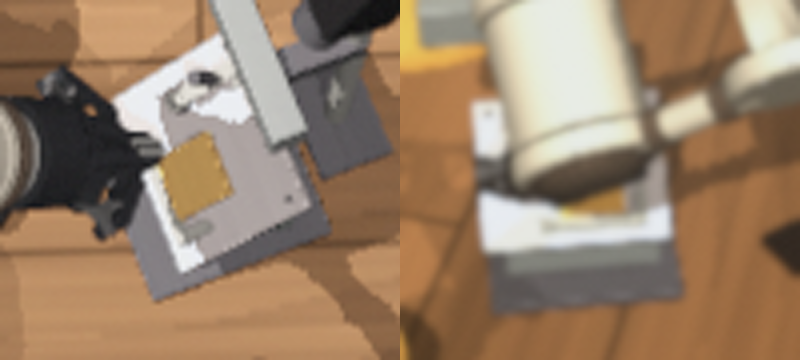

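The tip stands just on the coupon's +y side, near (155,150) in the left crop, and is about to push.

play_rows --delta_pos '[[-0.0014,-0.0005,0],[-0.0014,-0.0005,0]]' --delta_rot '[[0,0,0],[0,0,0]]' --hand '[0,0]'

```text
t: 7.6
eef_pos: [0.6074, -0.0086, 0.0653]
eef_rot: [0.547, 0.781, -0.173, 0.246]
wrist_force: [0.4, 1.0, 0.0]
gripper_width: -0.002
finger_force: 0.0
```

play_rows --delta_pos '[[-0.0014,-0.0005,0]]' --delta_rot '[[0,0,0]]' --hand '[0]'

```text
t: 7.68
eef_pos: [0.6059, -0.0091, 0.0653]
eef_rot: [0.547, 0.781, -0.173, 0.246]
wrist_force: [0.5, 0.1, -1.2]
gripper_width: 0.001
finger_force: 0.0
```

```bash
python3 st.py; python3 - <<'E'
from g import *
p,d=robot.snapshot('top'); I=cv2.cvtColor(rect('top',p,Rm@np.array([.2252,.5338,-.072]),Rm,8),cv2.COLOR_RGB2HSV)
m=(I[...,1]>110)&(I[...,0]>12)&(I[...,0]<32); m[:120]=0;m[:,:200]=0
k,l,s,c=cv2.connectedComponentsWithStats(m.astype(np.uint8)); i=1+s[1:,4].argmax(); x,y,w,h,a=s[i]; print('y',110-x/4,110-(x+w)/4,'x',90-y/4,90-(y+h)/4,a/16)
E
```

```text
t 7.68 pos [ 0.6059 -0.0091  0.0653] deck [-11.6  30.7   2.1] rotT [-0.   -0.01 -0.02] rotV [32.9 11.9 -0. ] Fdeck [-0.67  0.48 -1.03] w 0.0 0.0 q [ 0.09  0.38  1.76 -0.74  0.96  0.16]
y 33.75 -15.5 x 26.75 -25.0 2349.75
```

```bash
python3 - <<'E'
from g import *
A=[]; s=robot.state()['eef_pos']
for n in('top','side'):
    p,d=robot.snapshot(n); p=p.copy(); t=proj(n,s)[0]; c=t.astype(int); k=cv2.resize(p[c[1]-24:c[1]+24,c[0]-24:c[0]+24,::-1],(400,400),interpolation=cv2.INTER_CUBIC).copy()
    q=((t-(c-24)+.5)*400/48).astype(int); cv2.circle(k,tuple(q),3,(0,0,255),-1); A.append(k); print(n,t,w3(n,t,d).round(4),s)
cv2.imwrite('pics/c2.png',np.hstack(A))
E
```

```text
top [247.99517388 162.24646454] [[ 0.6051 -0.0092  0.0676]] [ 0.60564117 -0.00920783  0.06523696]
side [240.20501343 196.06841592] [[0.5677 0.1145 0.1827]] [ 0.60564117 -0.00920783  0.06523696]
```

View pics/c2.png

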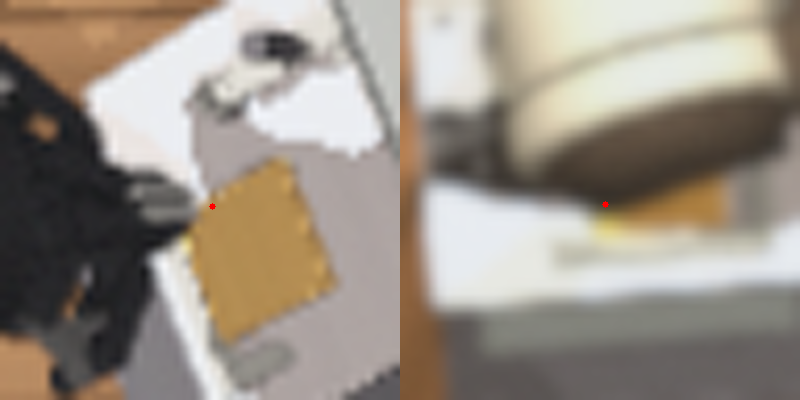

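```bash
python3 - <<'E'
from g import *
s=robot.state(); p,d=robot.snapshot('top'); C=cloud('top',d)
T=(C-s['eef_pos'])@R.from_quat(s['eef_rot']).as_matrix()*1000
np.set_printoptions(linewidth=200)
for v in range(156,172):
    print(v,' '.join('%4d,%4d,%4d'%tuple(T[v,u]) + ('*' if p[v,u].max()<70 else ' ') for u in range(236,252)))
E
```

```text
156   32,  36,   1    30,  35,   4    28,  34,   6    23,  31,   3    20,  30,   3    15,  28,   1    12,  26,   0     7,  23,  -1     7,  24,   4     3,  21,   2     0,  20,   1    -3,  18,   2    -5,  17,   5    -9,  15,   3   -12,  14,   4   -15,  12,   2 
157  -10,  11, -68    31,  32,   2    27,  30,   2    24,  28,   2    20,  26,   1    18,  25,   3    14,  23,   2    11,  22,   3     7,  20,   2     4,  19,   2     0,  17,   0    -1,  16,   3    -5,  14,   1    -7,  13,   3   -12,  10,   0   -14,  10,   3 
158   -9,   9, -67*  -12,   7, -67*   -4,  11, -50    -5,  11, -46    -6,  10, -43    -6,  10, -38    17,  21,   4    11,  19,   0     9,  18,   3     5,  16,   1     1,  14,   1     0,  13,   2    -2,  12,   4    -7,  10,   2   -11,   8,   0   -15,   6,  -1 
159   -9,   6, -69*  -12,   4, -69*  -12,   4, -65*   -5,   8, -48    -5,   7, -44    -6,   7, -40    -4,   8, -32    -6,   7, -29    11,  16,   4     6,  13,   0     1,  11,   0     1,  10,   3    -5,   7,  -2    -7,   6,   0    -8,   6,   3   -13,   3,   0 
160  -11,   2, -74*  -10,   2, -68*  -10,   2, -63   -10,   
[... 2358 characters left out ...]
 -72    32,  -7,   1    31,  -7,   5    20, -12,  -7    17, -14,  -7    13, -15,  -8    12, -16,  -4     7, -18,  -7     7, -18,  -1     4, -20,  -2     0, -22,  -5    -6, -25,  -8 
170   -1, -24, -78*   -5, -25, -79*   -9, -27, -80*   -9, -28, -77*  -11, -29, -75*  -11, -29, -70    31, -11,   2    28, -12,   2    18, -16,  -7    17, -17,  -3    12, -19,  -7    10, -20,  -4     5, -22,  -7     4, -23,  -3     0, -25,  -6    -3, -27,  -6 
171   -1, -27, -80*   -7, -29, -84*  -12, -32, -87*  -13, -32, -84*  -10, -31, -75*  -11, -32, -72    34, -13,   5    31, -14,   5    21, -19,  -5    15, -21,  -9    14, -22,  -5    11, -23,  -5     7, -25,  -5     6, -25,  -2     3, -27,  -2    -1, -29,  -4
```

The depth shows the fingers end about 25 mm short of the nominal TCP, so they are above the coupon and haven't touched it. I'll back off in +y and probe down for the deck by force.

play_rows --delta_pos '[[0.003,0.0011,0],[0.006,0.0022,0],[0.006,0.0022,0],[0.003,0.0011,0],[0.0005,-0.0013,-0.002],[0.0007,-0.0019,-0.0029],[0.0007,-0.0019,-0.0029],[0.0005,-0.0013,-0.002],[0.0002,-0.0006,-0.0008],[0,0,0],[0,0,0]]' --delta_rot '[[0,0,0],[0,0,0],[0,0,0],[0,0,0],[0,0,0],[0,0,0],[0,0,0],[0,0,0],[0,0,0],[0,0,0],[0,0,0]]' --hand '[0,0,0,0,0,0,0,0,0,0,0]'

```text
t: 8.8
eef_pos: [0.6265, -0.0096, 0.0546]
eef_rot: [0.547, 0.781, -0.173, 0.246]
wrist_force: [-0.8, -0.8, 0.1]
gripper_width: -0.002
finger_force: 0.0
```

```bash
python3 st.py; python3 - <<'E'
from g import *
s=robot.state(); p,d=robot.snapshot('top'); C=cloud('top',d)
T=(C-s['eef_pos'])@R.from_quat(s['eef_rot']).as_matrix()*1000
c=proj('top',s['eef_pos'])[0].astype(int); print(c)
for v in range(c[1]-4,c[1]+5,2):
    print(v,' '.join('%4d,%4d,%4d'%tuple(T[v,u]) + ('*' if p[v,u].max()<70 else ' ') for u in range(c[0]-9,c[0]+3)))
E
```

```text
t 8.8 pos [ 0.6265 -0.0096  0.0546] deck [-11.6  49.9 -10.9] rotT [ 0.   -0.02 -0.01] rotV [32.9 11.9 -0. ] Fdeck [ 0.51 -1.02 -0.2 ] w -0.2 0.0 q [ 0.08  0.44  1.7  -0.74  0.96  0.16]
[248 156]
152   -7,  10, -50    14,  21,  -9    10,  19, -12     7,  18, -10     4,  16, -10     0,  14, -11    -1,  13,  -9    -3,  12,  -7    -9,   9, -11   -13,   7, -13   -18,   5, -17   -21,   3, -16 
154   -9,   2, -58    -7,   3, -49    -9,   2, -47   -10,   2, -44    -9,   3, -37    -7,   3, -29    -9,   2, -27    -4,   5, -12    -7,   4, -12   -12,   1, -15   -13,   1, -11   -14,   0,  -8 
156   -6,  -2, -58*  -10,  -4, -58   -10,  -3, -53   -11,  -4, -50   -10,  -3, -43    -9,  -3, -36   -10,  -4, -33   -10,  -3, -27    -2,   0,  -8    -6,  -1,  -9    -9,  -3,  -9   -12,  -5, -10 
158  -11, -11, -69*  -12, -11, -65*   -5,  -8, -50    -7,  -9, -47    -6,  -8, -41    -7,  -9, -38    -8,  -9, -33    -6,  -8, -25     0,  -5, -10    -2,  -6,  -8    -7,  -9, -11   -10, -10, -11 
160  -10, -16, -71*   -5, -14, -59*   -4, -14, -52*   -5, -14, -49*   -5, -14, -43*   -4, -13, -36    -5, -14, -32     4, -10, -12     2, -10,  -9     0, -12,  -9    -3, -13,  -9    -5, -14,  -7
```

play_rows --delta_pos '[[0.0003,-0.0008,-0.0012],[0.0004,-0.0011,-0.0016],[0.0003,-0.0008,-0.0012],[0.0002,-0.0005,-0.0008],[0,0,0]]' --delta_rot '[[0,0,0],[0,0,0],[0,0,0],[0,0,0],[0,0,0]]' --hand '[0,0,0,0,0]'

```text
t: 9.27
eef_pos: [0.6276, -0.0129, 0.0496]
eef_rot: [0.547, 0.781, -0.173, 0.246]
wrist_force: [-0.5, -0.1, 0.3]
gripper_width: -0.002
finger_force: 0.0
```

play_rows --delta_pos '[[0.0002,-0.0005,-0.0008],[0.0002,-0.0005,-0.0008],[0,0,0]]' --delta_rot '[[0,0,0],[0,0,0],[0,0,0]]' --hand '[0,0,0]'

```text
t: 9.52
eef_pos: [0.6282, -0.0138, 0.0481]
eef_rot: [0.547, 0.781, -0.173, 0.246]
wrist_force: [0.7, 0.2, -0.0]
gripper_width: -0.005
finger_force: 0.0
```

```bash
python3 st.py
```

```text
t 9.52 pos [ 0.6282 -0.0138  0.0481] deck [-11.7  50.  -18.8] rotT [-0.   -0.03 -0.01] rotV [32.9 11.9 -0. ] Fdeck [-0.    0.71 -0.03] w -0.4 0.0 q [ 0.08  0.46  1.7  -0.75  0.95  0.17]
```

play_rows --delta_pos '[[0.0002,-0.0005,-0.0008],[0.0002,-0.0005,-0.0008],[0,0,0]]' --delta_rot '[[0,0,0],[0,0,0],[0,0,0]]' --hand '[0,0,0]'

```text
t: 9.77
eef_pos: [0.6285, -0.0148, 0.0465]
eef_rot: [0.547, 0.781, -0.173, 0.246]
wrist_force: [-0.4, -0.4, 0.3]
gripper_width: -0.001
finger_force: 0.0
```

play_rows --delta_pos '[[0.0002,-0.0005,-0.0008],[0.0002,-0.0005,-0.0008],[0,0,0]]' --delta_rot '[[0,0,0],[0,0,0],[0,0,0]]' --hand '[0,0,0]'

```text
t: 10.02
eef_pos: [0.629, -0.0155, 0.0455]
eef_rot: [0.547, 0.781, -0.173, 0.246]
wrist_force: [-3.3, 1.7, 3.6]
gripper_width: 0.0
finger_force: 2.2
```

```bash
python3 st.py
```

```text
t 10.02 pos [ 0.629  -0.0155  0.0455] deck [-11.6  50.3 -22.1] rotT [ 0.   -0.01 -0.01] rotV [32.9 11.9 -0. ] Fdeck [-0.17 -2.48  4.49] w 0.0 2.2372927889227867 q [ 0.07  0.46  1.7  -0.75  0.94  0.17]
```

Deck contact is at TCP Z of about -22, so the real tip lies 22 mm short of the nominal TCP. I'll raise 2.5 mm and push in -y.

play_rows --delta_pos '[[-0.0003,0.0008,0.0012],[-0.0003,0.0008,0.0012],[-0.0014,-0.0005,0],[-0.0014,-0.0005,0],[-0.0014,-0.0005,0]]' --delta_rot '[[0,0,0],[0,0,0],[0,0,0],[0,0,0],[0,0,0]]' --hand '[0,0,0,0,0]'

```text
t: 10.43
eef_pos: [0.624, -0.0157, 0.0474]
eef_rot: [0.547, 0.781, -0.173, 0.246]
wrist_force: [-0.7, -0.6, -0.2]
gripper_width: -0.002
finger_force: 0.0
```

play_rows --delta_pos '[[-0.0014,-0.0005,0],[-0.0014,-0.0005,0],[-0.0014,-0.0005,0]]' --delta_rot '[[0,0,0],[0,0,0],[0,0,0]]' --hand '[0,0,0]'

```text
t: 10.68
eef_pos: [0.6198, -0.0172, 0.0474]
eef_rot: [0.547, 0.781, -0.173, 0.246]
wrist_force: [-0.1, -0.2, 0.1]
gripper_width: -0.005
finger_force: 0.0
```

```bash
python3 st.py
```

```text
t 10.68 pos [ 0.6198 -0.0172  0.0474] deck [-11.8  41.  -19.6] rotT [-0.   -0.02 -0.01] rotV [32.9 11.9 -0. ] Fdeck [ 0.13 -0.18 -0.01] w -0.5 0.0 q [ 0.07  0.44  1.73 -0.75  0.94  0.17]
```

play_rows --delta_pos '[[-0.0014,-0.0005,0],[-0.0014,-0.0005,0],[-0.0014,-0.0005,0]]' --delta_rot '[[0,0,0],[0,0,0],[0,0,0]]' --hand '[0,0,0]'

```text
t: 10.93
eef_pos: [0.6158, -0.0186, 0.0475]
eef_rot: [0.547, 0.781, -0.173, 0.246]
wrist_force: [1.2, -0.8, -1.2]
gripper_width: -0.003
finger_force: 0.4
```

play_rows --delta_pos '[[-0.0014,-0.0005,0],[-0.0014,-0.0005,0]]' --delta_rot '[[0,0,0],[0,0,0]]' --hand '[0,0]'

```text
t: 11.1
eef_pos: [0.613, -0.0196, 0.0476]
eef_rot: [0.547, 0.781, -0.173, 0.246]
wrist_force: [0.1, 0.7, -0.9]
gripper_width: -0.008
finger_force: 0.4
```

```bash
python3 st.py; cat > cp.py <<'E'
from g import *
p,d=robot.snapshot('top'); I=cv2.cvtColor(rect('top',p,Rm@np.array([.2252,.5338,-.072]),Rm,8),cv2.COLOR_RGB2HSV)
m=(I[...,1]>110)&(I[...,0]>12)&(I[...,0]<32); m[:120]=0;m[:,:200]=0
k,l,s,c=cv2.connectedComponentsWithStats(m.astype(np.uint8)); i=1+s[1:,4].argmax(); x,y,w,h,a=s[i]; print('coupon y',110-x/4,110-(x+w)/4,'x',90-y/4,90-(y+h)/4,a/16)
E
python3 cp.py
```

```text
t 11.1 pos [ 0.613  -0.0196  0.0476] deck [-11.7  33.8 -19.4] rotT [-0.    0.   -0.02] rotV [32.9 11.9 -0. ] Fdeck [-1.03  0.33 -0.42] w -0.7 0.39489819668233395 q [ 0.07  0.42  1.75 -0.76  0.93  0.17]
coupon y 26.75 -23.25 x 26.75 -28.0 2436.0
```

play_rows --delta_pos '[[-0.0009,-0.0003,0],[-0.0009,-0.0003,0]]' --delta_rot '[[0,0,0],[0,0,0]]' --hand '[0,0]'

```text
t: 11.32
eef_pos: [0.6113, -0.0203, 0.0476]
eef_rot: [0.547, 0.781, -0.173, 0.246]
wrist_force: [1.3, 0.0, -1.0]
gripper_width: 0.0
finger_force: 0.4
```

play_rows --delta_pos '[[-0.0009,-0.0003,0],[0,0,0]]' --delta_rot '[[0,0,0],[0,0,0]]' --hand '[0,0]'

```text
t: 11.48
eef_pos: [0.6109, -0.0202, 0.0478]
eef_rot: [0.547, 0.781, -0.172, 0.247]
wrist_force: [3.1, 0.3, -0.6]
gripper_width: -0.001
finger_force: 1.6
```

```bash
python3 st.py; python3 cp.py
```

```text
t 11.48 pos [ 0.6109 -0.0202  0.0478] deck [-11.7  31.7 -19.2] rotT [-0.03  0.07 -0.06] rotV [32.9 12.  -0. ] Fdeck [ 0.29  2.99 -0.92] w -0.1 1.558157354593277 q [ 0.07  0.42  1.76 -0.76  0.93  0.17]
coupon y 24.75 -24.75 x 26.5 -27.75 2396.875
```

play_rows --delta_pos '[[-0.0009,-0.0003,0],[0,0,0]]' --delta_rot '[[0,0,0],[0,0,0]]' --hand '[0,0]'

```text
t: 11.7
eef_pos: [0.6109, -0.0202, 0.0482]
eef_rot: [0.547, 0.781, -0.171, 0.247]
wrist_force: [5.5, 2.5, -0.5]
gripper_width: -0.001
finger_force: 2.8
```

```bash
python3 st.py
```

```text
t 11.7 pos [ 0.6109 -0.0202  0.0482] deck [-11.5  31.6 -18.8] rotT [-0.06  0.17 -0.11] rotV [32.8 12.1 -0.1] Fdeck [-0.71  6.01 -0.09] w -0.1 2.8352151811122894 q [ 0.07  0.41  1.76 -0.76  0.93  0.17]
```

The coupon is home: 6 N and no further motion. I'll retreat and re-measure the knob and coupon.

play_rows --delta_pos '[[0.003,0.0011,0],[0.003,0.0011,0],[-0.001,0.0027,0.0041],[-0.002,0.0054,0.0082],[-0.003,0.0081,0.0123],[-0.003,0.0081,0.0123],[-0.004,0.0108,0.0164],[-0.004,0.0108,0.0164],[-0.004,0.0108,0.0164],[-0.002,0.0054,0.0082],[0,0,0]]' --delta_rot '[[0,0,0],[0,0,0],[0,0,0],[0,0,0],[0,0,0],[0,0,0],[0,0,0],[0,0,0],[0,0,0],[0,0,0],[0,0,0]]' --hand '[0,0,0,0,0,0,0.035,0.035,0.035,0.035,0.035]'

```text
t: 12.62
eef_pos: [0.5938, 0.0453, 0.1453]
eef_rot: [0.547, 0.781, -0.171, 0.248]
wrist_force: [0.3, -0.9, -0.3]
gripper_width: 0.412
finger_force: 0.0
```

```bash
python3 st.py; python3 cp.py; python3 - <<'E'
from g import *
A=[]
for n,y in(('top',.5338),('side',.5379)):
    p,d=robot.snapshot(n); I=rect(n,p,Rm@np.array([.2252,y,-.072]),Rm,39); A.append(cv2.resize(I[:420,40:460],(400,400))[:,:,::-1])
    C=cloud(n,d); Q=(C-o)@Rm*1000
    k=(Q[...,0]>25)&(Q[...,0]<68)&(Q[...,1]>40)&(Q[...,1]<85)&(Q[...,2]>25)&(Q[...,2]<45); print(n,k.sum(),np.median(Q[k],0) if k.any() else 0, np.percentile(Q[k],[5,95],axis=0) if k.any() else 0)
cv2.imwrite('pics/r2.png',np.hstack(A))
E
```

```text
t 12.62 pos [0.5938 0.0453 0.1453] deck [-11.1  37.8  99.4] rotT [-0.05  0.29 -0.14] rotV [32.8 12.2 -0. ] Fdeck [ 0.56 -0.04 -0.75] w 35.2 0.0 q [ 0.19  0.28  1.71 -0.67  1.13  0.13]
coupon y 24.75 -25.0 x 26.75 -16.25 1761.125
top 20 [51.20175242 60.45691061 36.73608521] [[44.23288222 55.83966481 28.29652197]
 [54.75765443 64.12862314 40.50398515]]
side 0 0 0
```

View pics/r2.png

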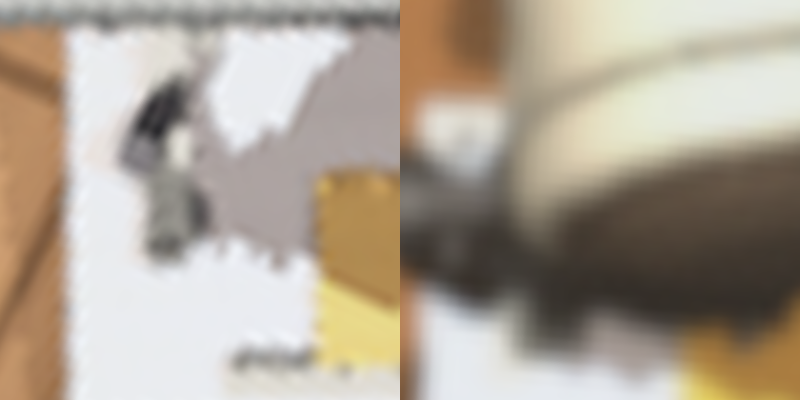

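play_rows --delta_pos '[[0.004,-0.005,-0.001],[0.008,-0.01,-0.0015],[0.009,-0.012,-0.002],[0.009,-0.012,-0.002],[0.009,-0.012,-0.002],[0.007,-0.01,-0.0015],[0.004,-0.005,-0.0005],[0,0,0],[0,0,0]]' --delta_rot '[[-0.05,0.29,-0.14],[0,0,0],[0,0,0],[0,0,0],[0,0,0],[0,0,0],[0,0,0],[0,0,0],[0,0,0]]' --hand '[0.04,0.04,0.04,0.04,0.04,0.04,0.04,0.04,0.04]'

```text
t: 13.52
eef_pos: [0.6424, -0.0229, 0.1312]
eef_rot: [0.548, 0.781, -0.175, 0.244]
wrist_force: [-0.7, 0.5, -0.6]
gripper_width: 0.467
finger_force: 0.0
```

```bash
python3 st.py
```

```text
t 13.52 pos [ 0.6424 -0.0229  0.1312] deck [47.  60.4 41.5] rotT [ 0.04 -0.31  0.17] rotV [33.  11.6  0.1] Fdeck [-0.95 -0.5  -0.11] w 39.8 0.0 q [ 0.06  0.36  1.64 -0.68  1.07  0.03]
```

play_rows --delta_pos '[[0.002,0,0],[0.0008,-0.0022,-0.0033],[0.0016,-0.0043,-0.0065],[0.002,-0.0054,-0.0082],[0.002,-0.0054,-0.0082],[0.0012,-0.0032,-0.0049],[0.001,-0.003,-0.0045],[0,0,0],[0,0,0]]' --delta_rot '[[0.04,-0.31,0.17],[0,0,0],[0,0,0],[0,0,0],[0,0,0],[0,0,0],[0,0,0],[0,0,0],[0,0,0]]' --hand '[0.04,0.04,0.04,0.04,0.04,0.04,0.04,0.04,0.04]'

```text
t: 14.27
eef_pos: [0.6528, -0.0463, 0.0952]
eef_rot: [0.547, 0.781, -0.173, 0.246]
wrist_force: [-0.2, -0.1, -0.4]
gripper_width: 0.466
finger_force: 0.0
```

```bash
python3 st.py; python3 - <<'E'
from g import *
s=robot.state()['eef_pos']; p,d=robot.snapshot('top'); t=proj('top',s)[0].astype(int); cv2.imwrite('pics/c3.png',cv2.resize(p[t[1]-30:t[1]+30,t[0]-40:t[0]+40,::-1],(640,480),interpolation=cv2.INTER_CUBIC)); print(t)
E
```

```text
t 14.27 pos [ 0.6528 -0.0463  0.0952] deck [47.3 62.2 -2.5] rotT [ 0.01 -0.03 -0.03] rotV [32.9 11.9 -0. ] Fdeck [-0.15 -0.2  -0.32] w 39.8 0.0 q [ 0.02  0.42  1.65 -0.71  0.99  0.04]
[260 143]
```

View pics/c3.png

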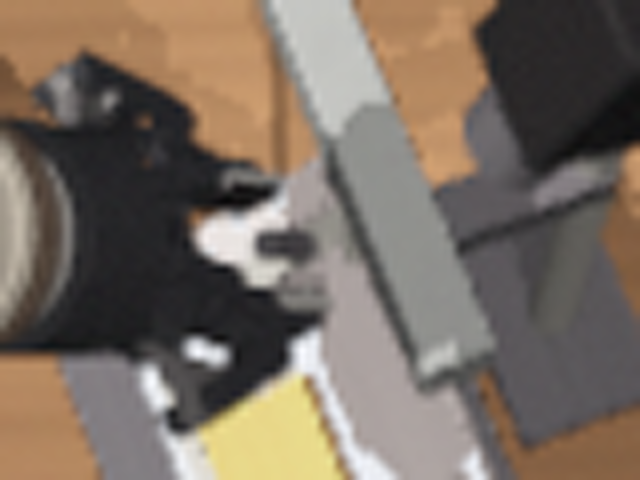

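The knob, dark at (285,243), lies between the two fingertips. Closing on it.

play_rows --delta_pos '[[0,0,0],[0,0,0],[0,0,0],[0,0,0],[0,0,0],[0,0,0]]' --delta_rot '[[0,0,0],[0,0,0],[0,0,0],[0,0,0],[0,0,0],[0,0,0]]' --hand '[0.03,0.02,0.01,0.005,0.005,0.005]' --force 25

```text
t: 14.82
eef_pos: [0.6535, -0.0458, 0.0963]
eef_rot: [0.547, 0.781, -0.172, 0.247]
wrist_force: [0.9, 0.8, 2.6]
gripper_width: 0.128
finger_force: 24.4
```

```bash
python3 st.py
```

```text
t 14.82 pos [ 0.6535 -0.0458  0.0963] deck [47.7 62.9 -1.6] rotT [ 0.01  0.07 -0.07] rotV [32.9 12.  -0. ] Fdeck [1.12 1.06 2.35] w 10.9 24.432999193668365 q [ 0.02  0.42  1.65 -0.71  0.99  0.04]
```

play_rows --delta_pos '[[-0.0007,0.0018,0.0011],[-0.0007,0.0018,0.0011],[-0.0007,0.0018,0.0011],[0,0,0],[0,0,0]]' --delta_rot '[[0,0,0],[0,0,0],[0,0,0],[0,0,0],[0,0,0]]' --hand '[0.005,0.005,0.005,0.005,0.005]'

```text
t: 15.23
eef_pos: [0.6502, -0.0416, 0.0979]
eef_rot: [0.547, 0.781, -0.174, 0.246]
wrist_force: [3.1, -4.8, -5.7]
gripper_width: 0.123
finger_force: 24.4
```

```bash
python3 st.py; python3 - <<'E'
from g import *
th=np.linspace(np.pi/2,-0.02,13); f=np.linspace(0,1,13)
r=35+1*f; q=np.c_[r*np.sin(th)-35,-r*np.cos(th)-5*f,0*f]
print((np.diff(q,axis=0)@Rm.T/1000).round(4).tolist()); print(q[-1], Rm[:,0]*-.75)
E
```

```text
t 15.23 pos [ 0.6502 -0.0416  0.0979] deck [44.4 61.3  2.7] rotT [ 0.07 -0.11 -0.02] rotV [33.  11.8 -0.1] Fdeck [ 1.34  1.28 -7.85] w 10.5 24.376709461212158 q [ 0.03  0.41  1.65 -0.71  1.    0.05]
[[-0.0048, -0.0015, -0.0001], [-0.0049, -0.0011, -0.0005], [-0.005, -0.0005, -0.0008], [-0.0049, -0.0, -0.0012], [-0.0048, 0.0005, -0.0015], [-0.0046, 0.001, -0.0018], [-0.0043, 0.0015, -0.002], [-0.004, 0.002, -0.0022], [-0.0036, 0.0024, -0.0024], [-0.0031, 0.0028, -0.0026], [-0.0026, 0.0031, -0.0027], [-0.002, 0.0034, -0.0027]]
[-35.719952   -40.99280024   0.        ] [-0.2094194   0.57756963 -0.43018233]
```

play_rows --delta_pos '[[-0.0048,-0.0015,-0.0001],[-0.0049,-0.0011,-0.0005],[-0.005,-0.0005,-0.0008],[-0.0049,0,-0.0012],[-0.0048,0.0005,-0.0015],[-0.0046,0.001,-0.0018]]' --delta_rot '[[-0.21,0.58,-0.43],[-0.21,0.58,-0.43],[-0.21,0.58,-0.43],[-0.21,0.58,-0.43],[-0.21,0.58,-0.43],[-0.21,0.58,-0.43]]' --hand '[0.005,0.005,0.005,0.005,0.005,0.005]'

```text
t: 15.73
eef_pos: [0.623, -0.043, 0.0934]
eef_rot: [0.556, 0.774, -0.203, 0.226]
wrist_force: [7.7, -5.4, -3.2]
gripper_width: 0.127
finger_force: 24.4
```

```bash
python3 st.py
```

```text
t 15.73 pos [ 0.623  -0.043   0.0934] deck [35.3 35.2  3.6] rotT [ 1.31 -3.35  2.51] rotV [34.4  8.   1.3] Fdeck [ 4.46  5.44 -7.02] w 10.8 24.43647801876068 q [ 0.04  0.41  1.66 -0.71  1.07  0.06]
```

play_rows --delta_pos '[[-0.0043,0.0015,-0.002],[-0.004,0.002,-0.0022],[-0.0036,0.0024,-0.0024],[0,0,0]]' --delta_rot '[[-0.21,0.58,-0.43],[-0.21,0.58,-0.43],[-0.21,0.58,-0.43],[0,0,0]]' --hand '[0.005,0.005,0.005,0.005]'

```text
t: 16.07
eef_pos: [0.6107, -0.0353, 0.0856]
eef_rot: [0.56, 0.77, -0.217, 0.214]
wrist_force: [5.3, 0.4, -4.3]
gripper_width: 0.125
finger_force: 24.7
```

```bash
python3 st.py
```

```text
t 16.07 pos [ 0.6107 -0.0353  0.0856] deck [21.5 26.3  3.7] rotT [ 1.8  -5.15  3.74] rotV [35.   5.9  2. ] Fdeck [-1.34  5.1  -4.32] w 10.6 24.679893851280212 q [ 0.06  0.43  1.65 -0.7   1.11  0.08]
```

play_rows --delta_pos '[[-0.0031,0.0028,-0.0026],[-0.0026,0.0031,-0.0027],[-0.002,0.0034,-0.0027],[0,0,0],[0,0,0]]' --delta_rot '[[-0.21,0.58,-0.43],[-0.21,0.58,-0.43],[-0.21,0.58,-0.43],[0,0,0],[0,0,0]]' --hand '[0.005,0.005,0.005,0.005,0.005]'

```text
t: 16.48
eef_pos: [0.6052, -0.0272, 0.0797]
eef_rot: [0.564, 0.765, -0.232, 0.205]
wrist_force: [8.0, -2.6, -2.6]
gripper_width: 0.121
finger_force: 25.1
```

```bash
python3 st.py
```

```text
t 16.48 pos [ 0.6052 -0.0272  0.0797] deck [10.3 23.9  4.3] rotT [ 2.55 -6.65  4.94] rotV [35.8  4.   2.6] Fdeck [ 2.72  6.63 -5.11] w 10.4 25.09924829006195 q [ 0.08  0.46  1.63 -0.7   1.15  0.1 ]
```

play_rows --delta_pos '[[0.0005,0.0015,-0.0009],[0.0005,0.0015,-0.0009],[0,0,0]]' --delta_rot '[[0,0,0],[0,0,0],[0,0,0]]' --hand '[0.005,0.005,0.005]'

```text
t: 16.73
eef_pos: [0.6053, -0.0266, 0.0796]
eef_rot: [0.564, 0.764, -0.235, 0.205]
wrist_force: [3.5, -9.4, 4.5]
gripper_width: 0.125
finger_force: 25.0
```

```bash
python3 st.py
```

```text
t 16.73 pos [ 0.6053 -0.0266  0.0796] deck [ 9.8 24.2  4.6] rotT [ 2.85 -6.76  5.11] rotV [36.1  3.9  2.7] Fdeck [10.75  0.12 -2.08] w 10.7 25.043798983097076 q [ 0.08  0.47  1.62 -0.7   1.16  0.11]
```

The clip is at its stop: 10 N in x and no further motion. I'll relax, lower and release.

play_rows --delta_pos '[[0.0005,-0.0013,0.0008],[0.0004,-0.0011,-0.0016],[0,0,0],[0,0,0],[0,0,0],[0,0,0]]' --delta_rot '[[0,0,0],[0,0,0],[0,0,0],[0,0,0],[0,0,0],[0,0,0]]' --hand '[0.005,0.005,0.005,0.03,0.04,0.04]'

```text
t: 17.23
eef_pos: [0.6036, -0.0263, 0.0753]
eef_rot: [0.565, 0.765, -0.234, 0.202]
wrist_force: [0.2, -0.7, -0.1]
gripper_width: 0.467
finger_force: 0.0
```

```bash
python3 st.py
```

```text
t 17.23 pos [ 0.6036 -0.0263  0.0753] deck [ 6.7 22.7  1.5] rotT [ 2.52 -7.03  5.12] rotV [35.8  3.6  2.7] Fdeck [ 0.54  0.01 -0.45] w 39.9 0.0 q [ 0.08  0.47  1.63 -0.7   1.15  0.11]
```

play_rows --delta_pos '[[-0.001,0.0027,0.0041],[-0.002,0.0054,0.0082],[-0.003,0.0081,0.0123],[-0.004,0.0108,0.0164],[-0.004,0.0108,0.0164],[-0.004,0.0108,0.0164],[-0.004,0.0108,0.0164],[-0.004,0.0108,0.0164],[-0.003,0.0081,0.0123],[0,0,0]]' --delta_rot '[[0,0,0],[0,0,0],[0,0,0],[0,0,0],[0,0,0],[0,0,0],[0,0,0],[0,0,0],[0,0,0],[0,0,0]]' --hand '[0.04,0.04,0.04,0.04,0.04,0.04,0.04,0.04,0.04,0.04]'

```text
t: 18.07
eef_pos: [0.5767, 0.0544, 0.1994]
eef_rot: [0.565, 0.765, -0.231, 0.205]
wrist_force: [0.6, 0.4, 0.7]
gripper_width: 0.467
finger_force: 0.0
```

```bash
python3 st.py; python3 cp.py; python3 - <<'E'
from g import *
A=[]
for n,y in(('top',.5338),('side',.5379)):
    p,d=robot.snapshot(n); A.append(rect(n,p,Rm@np.array([.2252,y,-.072]),Rm,8)[...,::-1])
    for t in('clip_knob','clip_foot','pivot'):
        for r in robot.spot_point(t,n)[:1]: print(n,t,r['score'],D(w3(n,r['position'],d)).round(1))
cv2.imwrite('pics/r3.png',cv2.resize(np.hstack(A),(800,333)))
r=R.from_quat(robot.state()['eef_rot']); print((RV*r.inv()).as_rotvec(True))
E
```

```text
t 18.07 pos [0.5767 0.0544 0.1994] deck [  8.2  24.9 152. ] rotT [ 2.43 -6.56  4.96] rotV [35.7  4.1  2.7] Fdeck [0.28 0.75 0.71] w 39.9 0.0 q [ 0.22  0.31  1.56 -0.63  1.4   0.07]
coupon y 24.75 -24.75 x 26.75 11.5 542.625
top clip_knob 0.46 [[16.7 24.2 43.5]]
top clip_foot 0.64 [[15.7  3.2 13.3]]
top pivot 0.81 [[ 6.6 58.9 11.4]]
side clip_knob 0.53 [[28.9 25.7  3. ]]
side clip_foot 0.57 [[ 4.7 17.4  8.8]]
side pivot 0.86 [[17.5 59.6 -3.5]]
[35.83592655  3.61353808  2.69727757]
```

View pics/r3.png

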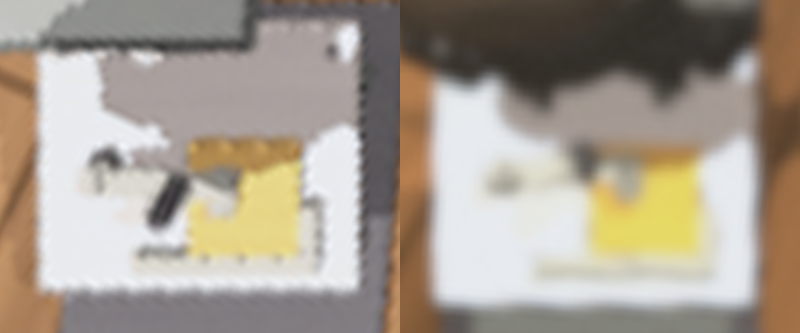

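The clip lies level across the coupon with its foot at about (225,180) in the left view, and the coupon is in the corner. Now the button.

play_rows --delta_pos '[[-0.004,0.01,0],[-0.01,0.02,0],[-0.012,0.026,0],[-0.012,0.026,0],[-0.012,0.026,-0.01],[-0.01,0.022,-0.02],[-0.007,0.015,-0.02],[-0.003,0.008,-0.02],[0,0,0],[0,0,0],[0,0,0]]' --delta_rot '[[3,0.3,0.25],[5.5,0.55,0.4],[5.5,0.55,0.4],[5.5,0.55,0.4],[5.5,0.55,0.4],[5.5,0.55,0.4],[3.5,0.35,0.25],[1.8,0.2,0.15],[0,0,0],[0,0,0],[0,0,0]]' --hand '[0,0,0,0,0,0,0,0,0,0,0]'

```text
t: 19.43
eef_pos: [0.5061, 0.2046, 0.1259]
eef_rot: [0.575, 0.818, 0.0, 0.002]
wrist_force: [-0.0, 1.0, 0.1]
gripper_width: -0.001
finger_force: 0.0
```

```bash
python3 st.py; python3 - <<'E'
from g import *
for n in('top','side'):
    p,d=robot.snapshot(n)
    for r in robot.spot_point('shutter_top',n)[:3]: print(n,round(r['score'],2),np.round(r['position']),w3(n,r['position'],d).round(4))
E
```

```text
t 19.43 pos [0.5061 0.2046 0.1259] deck [-169.3    9.8  186.5] rotT [-32.85 -11.73   0.04] rotV [0.1 0.2 0.1] Fdeck [-0.69  0.33  0.59] w -0.1 0.0 q [ 0.16  0.16  1.77 -0.    1.21 -0.18]
top 0.52 [178. 200.] [[0.5032 0.2093 0.0191]]
top 0.46 [197. 171.] [[0.5895 0.149  0.0317]]
side 0.65 [256. 264.] [[0.5062 0.2006 0.02  ]]
side 0.61 [228. 240.] [[0.6031 0.1431 0.0294]]
```

play_rows --delta_pos '[[0,0.001,-0.008],[0,0,-0.018],[0,0,-0.024],[0,0,-0.024],[0,0,-0.016],[0,0,-0.01],[0,0,-0.006],[0,0,0],[0,0,0]]' --delta_rot '[[0,0,0],[0,0,0],[0,0,0],[0,0,0],[0,0,0],[0,0,0],[0,0,0],[0,0,0],[0,0,0]]' --hand '[0,0,0,0,0,0,0,0,0]'

```text
t: 20.38
eef_pos: [0.5058, 0.206, 0.0194]
eef_rot: [0.575, 0.818, 0.001, 0.001]
wrist_force: [0.3, 0.1, -0.3]
gripper_width: -0.001
finger_force: 0.0
```

play_rows --delta_pos '[[0,0,-0.004],[0,0,-0.005],[0,0,-0.005],[0,0,-0.004],[0,0,-0.002],[0,0,0],[0,0,0]]' --delta_rot '[[0,0,0],[0,0,0],[0,0,0],[0,0,0],[0,0,0],[0,0,0],[0,0,0]]' --hand '[0,0,0,0,0,0,0]'

```text
t: 20.97
eef_pos: [0.5051, 0.2058, -0.0012]
eef_rot: [0.575, 0.818, 0.0, 0.0]
wrist_force: [-2.0, -0.4, 3.3]
gripper_width: 0.002
finger_force: 1.0
```

play_rows --delta_pos '[[0,0,-0.002],[0,0,-0.002],[0,0,0]]' --delta_rot '[[0,0,0],[0,0,0],[0,0,0]]' --hand '[0,0,0]'

```text
t: 21.22
eef_pos: [0.5054, 0.2059, -0.0051]
eef_rot: [0.575, 0.818, 0.0, 0.001]
wrist_force: [-0.8, -0.5, 3.9]
gripper_width: -0.0
finger_force: 2.2
```

play_rows --delta_pos '[[0,0,-0.0015],[0,0,-0.0015],[0,0,0],[0,0,0]]' --delta_rot '[[0,0,0],[0,0,0],[0,0,0],[0,0,0]]' --hand '[0,0,0,0]'

```text
t: 21.55
eef_pos: [0.5056, 0.206, -0.0061]
eef_rot: [0.574, 0.819, 0.0, 0.001]
wrist_force: [-7.8, -2.2, 20.2]
gripper_width: 0.0
finger_force: 9.9
```

play_rows --delta_pos '[[0,0,-0.001],[0,0,-0.001],[0,0,0],[0,0,0]]' --delta_rot '[[0,0,0],[0,0,0],[0,0,0],[0,0,0]]' --hand '[0,0,0,0]'

```text
t: 21.88
eef_pos: [0.5057, 0.206, -0.0064]
eef_rot: [0.574, 0.819, -0.0, 0.001]
wrist_force: [-14.9, -3.6, 35.0]
gripper_width: -0.002
finger_force: 17.1
```

The button bottomed at 35 N. I'll release it and return over the clip.

play_rows --delta_pos '[[0,0,0.006],[0,0,0.012],[0,0,0.022],[0,0,0.03],[0,0,0.03],[0,0,0.025],[0,0,0.015],[0,0,0.01],[0,0,0],[0,0,0]]' --delta_rot '[[0,0,0],[0,0,0],[0,0,0],[0,0,0],[0,0,0],[0,0,0],[0,0,0],[0,0,0],[0,0,0],[0,0,0]]' --hand '[0,0,0,0,0,0,0,0,0,0]'

```text
t: 22.72
eef_pos: [0.505, 0.2058, 0.1393]
eef_rot: [0.575, 0.818, 0.0, 0.001]
wrist_force: [-0.3, -0.1, 0.5]
gripper_width: 0.001
finger_force: 0.0
```

play_rows --delta_pos '[[0.003,-0.008,0.004],[0.008,-0.018,0.006],[0.012,-0.028,0.01],[0.013,-0.029,0],[0.013,-0.029,0],[0.012,-0.028,0],[0.01,-0.022,0],[0.005,-0.011,0],[0.0023,-0.0054,0],[0,0,0],[0,0,0],[0,0,0]]' --delta_rot '[[-3,-0.3,-0.25],[-5.5,-0.55,-0.4],[-5.5,-0.55,-0.4],[-5.5,-0.55,-0.4],[-5.5,-0.55,-0.4],[-5.5,-0.55,-0.4],[-3.5,-0.35,-0.25],[-1.8,-0.2,-0.15],[0,0,0],[0,0,0],[0,0,0],[0,0,0]]' --hand '[0.04,0.04,0.04,0.04,0.04,0.04,0.04,0.04,0.04,0.04,0.04,0.04]'

```text
t: 23.72
eef_pos: [0.5833, 0.0278, 0.1597]
eef_rot: [0.565, 0.765, -0.233, 0.202]
wrist_force: [0.2, -0.2, 0.6]
gripper_width: 0.47
finger_force: 0.0
```

```bash
python3 st.py
```

```text
t 23.72 pos [0.5833 0.0278 0.1597] deck [  7.8  22.  103.8] rotT [ 2.48 -6.95  5.11] rotV [35.8  3.7  2.7] Fdeck [0.53 0.12 0.36] w 40.1 0.0 q [ 0.17  0.35  1.6  -0.65  1.32  0.08]
```

play_rows --delta_pos '[[0.0015,-0.0039,-0.006],[0.003,-0.0078,-0.0117],[0.004,-0.0105,-0.0157],[0.004,-0.0105,-0.0157],[0.0035,-0.009,-0.0135],[0.003,-0.0078,-0.0117],[0.0016,-0.0041,-0.006],[0.001,-0.0018,-0.0027],[0,0,0],[0,0,0]]' --delta_rot '[[0,0,0],[0,0,0],[0,0,0],[0,0,0],[0,0,0],[0,0,0],[0,0,0],[0,0,0],[0,0,0],[0,0,0]]' --hand '[0.04,0.04,0.04,0.04,0.04,0.04,0.04,0.04,0.04,0.04]'

```text
t: 24.55
eef_pos: [0.6055, -0.0277, 0.0773]
eef_rot: [0.565, 0.765, -0.233, 0.203]
wrist_force: [-0.7, 0.1, 0.4]
gripper_width: 0.469
finger_force: 0.0
```

```bash
python3 st.py
```

```text
t 24.55 pos [ 0.6055 -0.0277  0.0773] deck [ 9.5 24.   2. ] rotT [ 2.52 -6.89  5.11] rotV [35.8  3.8  2.7] Fdeck [-0.07 -0.59  0.5 ] w 40.1 0.0 q [ 0.07  0.47  1.62 -0.7   1.15  0.1 ]
```

play_rows --delta_pos '[[0,0,0],[0,0,0],[0,0,0],[0,0,0],[0,0,0],[0,0,0]]' --delta_rot '[[0,0,0],[0,0,0],[0,0,0],[0,0,0],[0,0,0],[0,0,0]]' --hand '[0.03,0.02,0.01,0.005,0.005,0.005]' --force 25

```text
t: 25.05
eef_pos: [0.6052, -0.0276, 0.0777]
eef_rot: [0.565, 0.765, -0.233, 0.203]
wrist_force: [-3.9, 2.7, 5.5]
gripper_width: 0.128
finger_force: 24.5
```

```bash
python3 st.py
```

```text
t 25.05 pos [ 0.6052 -0.0276  0.0777] deck [ 9.5 23.7  2.5] rotT [ 2.54 -6.92  5.13] rotV [35.8  3.7  2.7] Fdeck [-0.01 -2.76  6.74] w 11.0 24.547917544841766 q [ 0.07  0.47  1.62 -0.7   1.15  0.1 ]
```

play_rows --delta_pos '[[0.0001,0.0012,0.0015],[0.0001,0.0012,0.0015],[0.0001,0.0011,0.0015],[0,0,0],[0,0,0]]' --delta_rot '[[0,0,0],[0,0,0],[0,0,0],[0,0,0],[0,0,0]]' --hand '[0.005,0.005,0.005,0.005,0.005]'

```text
t: 25.47
eef_pos: [0.6059, -0.0254, 0.0795]
eef_rot: [0.564, 0.766, -0.233, 0.203]
wrist_force: [7.7, -6.6, -11.8]
gripper_width: 0.122
finger_force: 24.5
```

```bash
python3 st.py; python3 - <<'E'
from g import *
th=np.linspace(0,np.pi/2,13); f=np.linspace(0,1,13)
r=35; q=np.c_[r*np.sin(th),-r*np.cos(th)+4*f,0*f]
print((np.diff(q,axis=0)@Rm.T/1000).round(4).tolist()); print(q[-1], Rm[:,0]*.75)
E
```

```text
t 25.47 pos [ 0.6059 -0.0254  0.0795] deck [ 9.1 25.1  5. ] rotT [ 2.51 -6.93  5.04] rotV [35.8  3.7  2.6] Fdeck [  0.49   5.   -14.78] w 10.4 24.512040317058563 q [ 0.08  0.47  1.62 -0.7   1.16  0.1 ]
[[0.0019, -0.0033, 0.0026], [0.0024, -0.003, 0.0026], [0.0029, -0.0027, 0.0025], [0.0034, -0.0024, 0.0024], [0.0038, -0.002, 0.0022], [0.0041, -0.0015, 0.002], [0.0044, -0.001, 0.0017], [0.0046, -0.0005, 0.0015], [0.0047, -0.0, 0.0012], [0.0048, 0.0005, 0.0008], [0.0048, 0.001, 0.0005], [0.0047, 0.0014, 0.0002]]
[35.  4.  0.] [ 0.2094194  -0.57756963  0.43018233]
```

play_rows --delta_pos '[[0.0019,-0.0033,0.0026],[0.0024,-0.003,0.0026],[0.0029,-0.0027,0.0025],[0.0034,-0.0024,0.0024],[0,0,0]]' --delta_rot '[[0.21,-0.58,0.43],[0.21,-0.58,0.43],[0.21,-0.58,0.43],[0.21,-0.58,0.43],[0,0,0]]' --hand '[0.005,0.005,0.005,0.005,0.005]'

```text
t: 25.88
eef_pos: [0.615, -0.0366, 0.0899]
eef_rot: [0.559, 0.771, -0.214, 0.216]
wrist_force: [2.8, -5.8, -16.6]
gripper_width: 0.125
finger_force: 24.5
```

```bash
python3 st.py
```

```text
t 25.88 pos [ 0.615  -0.0366  0.0899] deck [26.2 29.9  5.7] rotT [ 1.64 -4.73  3.43] rotV [34.8  6.4  1.8] Fdeck [ -4.28   0.68 -17.22] w 10.7 24.5198991894722 q [ 0.05  0.43  1.65 -0.7   1.1   0.07]
```

play_rows --delta_pos '[[0.0039,-0.0022,0.0019],[0.0042,-0.0017,0.0017],[0.0045,-0.0012,0.0014],[0.0047,-0.0007,0.0012],[0.0048,-0.0002,0.0009],[0.0049,0.0003,0.0005],[0.0048,0.001,0.0005],[0.0047,0.0014,0.0002],[0,0,0]]' --delta_rot '[[0.21,-0.58,0.43],[0.21,-0.58,0.43],[0.21,-0.58,0.43],[0.21,-0.58,0.43],[0.21,-0.58,0.43],[0.21,-0.58,0.43],[0.21,-0.58,0.43],[0.21,-0.58,0.43],[0,0,0]]' --hand '[0.005,0.005,0.005,0.005,0.005,0.005,0.005,0.005,0.005]'

```text
t: 26.63
eef_pos: [0.6538, -0.0415, 0.1031]
eef_rot: [0.547, 0.78, -0.174, 0.249]
wrist_force: [-0.3, -7.5, -1.7]
gripper_width: 0.123
finger_force: 24.7
```

```bash
python3 st.py; python3 cp.py
```

```text
t 26.63 pos [ 0.6538 -0.0415  0.1031] deck [48.3 64.7  6.3] rotT [0.27 0.18 0.01] rotV [33.2 12.1  0. ] Fdeck [ 4.69 -2.86 -5.33] w 10.5 24.66237097978592 q [ 0.03  0.41  1.64 -0.71  1.    0.05]
coupon y -62.75 -70.0 x 14.25 -60.0 253.0
```

play_rows --delta_pos '[[0.0005,-0.0013,-0.0019],[0.0005,-0.0013,-0.0019],[0.0004,-0.0012,-0.0019],[0,0,0],[0,0,0]]' --delta_rot '[[0,0,0],[0,0,0],[0,0,0],[0,0,0],[0,0,0]]' --hand '[0.005,0.005,0.005,0.005,0.005]'

```text
t: 27.1
eef_pos: [0.6579, -0.0442, 0.1003]
eef_rot: [0.547, 0.78, -0.171, 0.251]
wrist_force: [0.7, -3.2, 6.3]
gripper_width: 0.125
finger_force: 26.0
```

```bash
python3 st.py
```

```text
t 27.1 pos [ 0.6579 -0.0442  0.1003] deck [50.  67.6  1.7] rotT [ 0.24  0.54 -0.1 ] rotV [33.1 12.5  0. ] Fdeck [ 6.26 -0.41  3.35] w 10.7 25.967303216457367 q [ 0.02  0.42  1.64 -0.71  0.99  0.05]
```

play_rows --delta_pos '[[0,0,0],[0,0,0],[0,0,0],[0,0,0]]' --delta_rot '[[0,0,0],[0,0,0],[0,0,0],[0,0,0]]' --hand '[0.02,0.035,0.04,0.04]'

```text
t: 27.43
eef_pos: [0.6541, -0.0427, 0.0945]
eef_rot: [0.547, 0.781, -0.172, 0.247]
wrist_force: [1.0, 0.4, 0.7]
gripper_width: 0.468
finger_force: 0.0
```

```bash
python3 st.py
```

```text
t 27.43 pos [ 0.6541 -0.0427  0.0945] deck [44.5 64.6 -1.5] rotT [ 0.02  0.06 -0.06] rotV [32.9 12.  -0. ] Fdeck [0.41 1.05 0.58] w 40.0 0.0 q [ 0.02  0.42  1.64 -0.71  0.99  0.05]
```

play_rows --delta_pos '[[-0.0005,0.0014,0.002],[-0.001,0.0027,0.0041],[-0.002,0.0054,0.0082],[-0.003,0.0081,0.0123],[-0.004,0.0108,0.0164],[-0.006,0.015,0.0164],[-0.008,0.02,0.016],[-0.01,0.025,0.016],[-0.01,0.025,0.016],[-0.008,0.025,0.01],[-0.005,0.015,0],[0,0,0]]' --delta_rot '[[0,0,0],[0,0,0],[0,0,0],[0,0,0],[0,0,0],[0,0,0],[0,0,0],[0,0,0],[0,0,0],[0,0,0],[0,0,0],[0,0,0]]' --hand '[0.04,0.04,0.04,0.04,0.04,0.04,0.04,0.04,0.04,0.04,0.04,0.04]'

```text
t: 28.43
eef_pos: [0.5963, 0.1145, 0.2139]
eef_rot: [0.546, 0.782, -0.17, 0.248]
wrist_force: [1.2, -0.6, 0.5]
gripper_width: 0.464
finger_force: 0.0
```

```bash
python3 st.py; python3 cp.py; python3 - <<'E'
from g import *
A=[]
for n,y in(('top',.5338),('side',.5379)):
    p,d=robot.snapshot(n); A.append(rect(n,p,Rm@np.array([.2252,y,-.072]),Rm,8)[...,::-1])
cv2.imwrite('pics/r4.png',cv2.resize(np.hstack(A),(800,333)))
E
```

```text
t 28.43 pos [0.5963 0.1145 0.2139] deck [-24.3  63.8 192.4] rotT [-0.12  0.21 -0.29] rotV [32.8 12.2 -0.2] Fdeck [ 1.08  0.89 -0.11] w 39.6 0.0 q [ 0.3   0.28  1.57 -0.63  1.31  0.12]
coupon y 24.75 -24.75 x 26.75 -13.0 1722.625
```

View pics/r4.png

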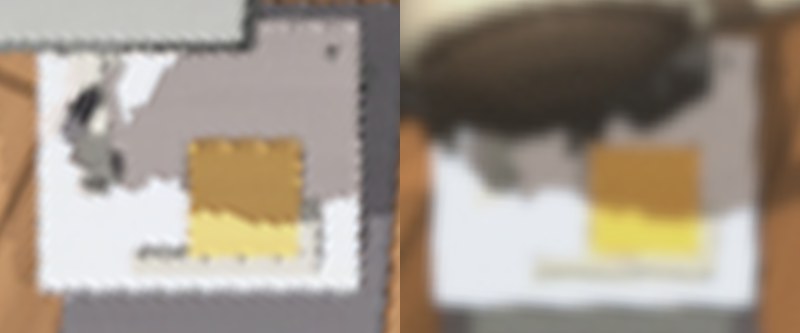

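The coupon sits square in its corner (left view, columns 190–300, unchanged), and the clip points up the slope at (85,110). Handing in.

```bash
python3 -c "
from cell import robot
print(robot.sign_off())"
```

```text
the job is handed in; nothing more can be done
None
```

The job is handed in with no verdict returned: the coupon was pushed home and clipped, the button was pressed to its stop (35 N) and let up, and the last pictures show the clip clear up the slope and the coupon still square in its corner; leaf rest and button-up are not measured.

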